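# Seat the perforated soldering tile upright in its holder

## Task

Fit the soldering tile with the rows of holes into the steel holder on the right as a heat screen: put its lower edge into the slot while the tile leans back towards you, clear of the two top clips, then swing it upright beneath the clips and let it stand there, centred in the holder. Leave the plain tile where it is.

Things in the scene. Friction and masses are not known exactly. Their poses are not given: they have to be found in the camera images.
- holed_tile_center (a point): Centre of the off-white ceramic tile with 7 x 5 dark holes: 120 wide (own y) x 95 tall (own z, up) x 10 mm thick (own x), up to 0.25 kg. It starts leaning 25 degrees, top towards the robot, loose in one of two wooden cradles. Its top 33 mm is clear; below that two arms lie behind it, 84 mm apart, so a finger fits behind its middle. Draw it out along its own z.
- holed_tile: The same tile, at the centre of its lower face, 47.5 mm below its centre along its own z; axes as above.
- plain_tile_center (a point): Centre of the other tile: same size and colour, but solid, without holes; it leans the same way in the other cradle and is to be left alone.
- slot (a point): Fixed steel holder, 100 x 150 x 124 mm: middle of its slot's floor, 12 mm above the table. Own x from the open front (robot side) to the back, y along the slot, z up. Slot 18 mm deep, 150 mm long; floor from x -8 to +8 mm, back wall upright, front wall sloping out to x -20 mm at the mouth. Two posts behind, front faces at x +14 mm, 84 mm free between them; the upright tile may rest back on them.
- clips (a point): Same axes as the slot: midpoint between the holder's two clips, at the level of their undersides, 107 mm above the slot's floor, over its middle. From the tops of the posts (y 42 to 62 mm on either side) these 5 mm thick plates jut forward to x -8 mm, so the tile cannot come from straight above: it enters slanting, top towards -x, and swings up beneath them with 12 mm to spare.

How it is judged:
By the outcome, as a careful person would: the job done as asked, in the order asked, and still so for the second after the job is handed in, with the robot touching nothing.
It also fails if it takes over 58 s, if anything falls off the work surface, if the arm or the gripper's body presses on something with over 40 N, if the wrist force passes 120 N, or if a joint passes its speed limit or range.

## Robot

A 6-joint arm with a two-finger parallel gripper is mounted at the origin on a cart in front of the work surface, level with it; the furniture and walls round the work are solid. World frame = base frame: x ahead of the robot, y to its left, z up, the work surface at z = 0. Lengths are in m, angles in degrees, forces in N, time in s.
With the tool pointing down it reaches from about 0.325 to 0.925 m from the base axis. Payload 3.1 kg.
Tool frame: the origin (TCP) lies at the very end of the fingers, on their centre line; the grasp point (between the pads) lies 19 mm behind it; x points along the fingers, z is the direction in which the jaws open and shut, and the axes are right-handed (so a half turn about x gives the same grasp; the last joint's range is limited). The gripper opens to 85 mm and grips with 20 to 120 N. Pads are 22 mm wide; open, the fingers measure 114 mm over their backs; the gripper's body (76 mm by 85 mm) begins 54 mm behind the grasp point. The pads swing forward as they close: fully open they stand 13 mm farther back than shut.
Start: joints at [67.483, 12.427, 92.441, -0, 75.132, -6.429], TCP at [0.173, 0.601, 0.231] pointing down, gripper open.
Joint ranges: [-157.48, 157.48], [-44.54, 120.13], [17.64, 146.25], [-64.5, 244.5], [7.68, 150.69], [-147.95, 147.95]. Speed limits (degrees/s): [159.86, 159.86, 180, 180, 180, 180].

## Interface

Orientations are given as [roll, pitch, yaw] about the fixed x, y, z axes, in that order (R = Rz(yaw) Ry(pitch) Rx(roll)).
In Python, from plant import arm gives the robot as it stands.
- The arm moves only by the tool jog_arm, never from a script. Its argument "motion" is a list of rows, each an object with "linear": the shift along the tool's x, y, z in units of 4 cm (1.0 is 4 cm), a list of three; "angular": the turn, a rotation vector about the tool's x, y, z in units of 0.12 rad (1.0 is 0.12 rad), a list of three. In form: [{"linear": [tx, ty, tz], "angular": [ax, ay, az]}, ...]. A call has 1 to 12 rows; each row shifts and turns the pose as measured when the row begins, along the tool's axes as they then stand; what a row does not reach is not made up. A row lasts 1/12 s, in which the tool goes at most 41.7 mm and 7.16 degrees, less where a joint would pass 70% of its speed; a pose out of reach is approached as far as the arm can. A call with a number of a shift or a turn outside -1 to 1 is refused whole. A call with a gripper value outside its range is refused whole. "jaw" is the opening, from -1 (shut) to 1 (fully open), so that 0 is half open, set as the call begins (left out, the last holds). The fingers move at their own pace and stop on an object; the grip force is fixed at half the most. Time passes only in rows, so rows that do not move let the fingers close. It gives the time, the measured TCP pose, the force and the opening at its end, in the units of the state.
- arm.read_state(): the state, without advancing time (a new reading comes with each control period).
- arm.camera(name): name is "side" or "top" or "wrist"; returns a dict with "img" (480x640x3 uint8, red, green, blue), "vertical_fov" (degrees; the focal length in pixels is half the picture's height over the tangent of half this angle, whatever the lens; pixels are square), "cx", "cy" (the principal point, pixels), "R" (3x3) and "t" (3): a world point X has camera coordinates R X + t; the wrist camera has in their place "T_tool_cam" (4x4, takes a point from camera to tool coordinates, whose origin is the TCP and whose axes are the tool frame's). Camera axes: x right, y down, z forward; pixel columns grow to the right and rows downward; lengths in m; the calibration is good to about 2 mm. A picture is of the moment at which its call begins: read the wrist's pose just before it. There is no depth.
- arm.hand_in(): hands the job in, once; it reports no verdict.
Trained networks look in a picture, given as the dict that the camera call returned (one of the last four; its "shot" number tells which), for a name from the list of things; names that differ only in an ending like _2 or _b are one class to them, and where a whole thing is asked for, a point or a joint stands for the part that bears it (a point fixed in the world has none). Each returns a list of dicts, best first, with "confidence" (0 to 1); they miss things now and then, are a little off and sometimes report something else, mostly with a low value. They report only what shows in the picture. A call takes as long as a camera call.
- arm.outline_of(name, picture): "mask" (480x640 bool, what is visible of it) and "bbox" ([left, top, width, height] in pixels, round what is visible of it).
The state is a dict: "clock": time; "q": joint angles; "qvel": joint speeds; "tau": joint torques, N m; "tcp_pos": TCP position; "orientation": TCP orientation; "contact_force": force on the tool from outside, world axes, zero at the start; "wrist_torque": the same for the moment, N m; "width": opening from 0.0 (shut) to 1.0 (fully open).
Only numpy, scipy, OpenCV 4.12 (cv2) and the standard library are available. Lean on these libraries where they do the work, as an engineer would, in place of code of your own. Each camera call takes 0.05 s, during which the arm holds its last target.

## Working session

There is one attempt and no reset: what is moved stays moved. The work goes in short steps, Python scripts to look and compute and a tool call to move; the robot and the scene stay as the last step left them, time stands still between calls to the robot, and variables do not carry over. Pictures are saved under pics/ and viewed, and the job is handed in when it is done.

Besides the shell and the picture viewer there is one more tool, called after "Call:" as name([rows], argument=value, ...), one row to a line, values as JSON. jog_arm: Moves the arm, as the interface text tells. Shifts and turns lie within -1 to 1; 1 stands for 4 cm of shift or 0.12 rad of turn. Its arguments: {"type":"object","properties":{"motion":{"type":"array"},"jaw":{"type":"number"}},"required":["motion"]}

```bash
ls; mkdir -p pics
python3 - <<'E'
from plant import arm
import cv2,pickle
s=arm.read_state();print(s)
for n in ["side","top","wrist"]:
    c=arm.camera(n);cv2.imwrite(f"pics/{n}0.png",c["img"][:,:,::-1]);
    print(n,{k:v for k,v in c.items() if k!="img"})
    pickle.dump(c,open(f"{n}0.pkl","wb"))
    for o in ["holed_tile","plain_tile_center","slot","clips"]:
        try:
            for d in arm.outline_of(o,c)[:2]: print(o,d["confidence"],d["bbox"])
        except Exception as e: print(o,e)
E
```

```text
pics
{'clock': 0.0, 'q': array([ 6.74819287e+01,  1.24765880e+01,  9.25301180e+01, -1.68512553e-03,
        7.51319123e+01, -6.42825562e+00]), 'qvel': array([-0.0474279 , -0.13950884,  0.07656333,  0.03278982,  0.01941866,
        0.05242579]), 'tau': array([ 1.96778055e-03, -3.96865404e+01, -3.03842461e+01, -1.47613036e-04,
        9.86742962e-03, -4.50196637e-06]), 'tcp_pos': array([0.17287937, 0.59975273, 0.22995517]), 'orientation': array([ 174.24448114,   89.86137221, -111.84490019]), 'contact_force': array([-0.61271863, -0.63264056,  0.44260829]), 'wrist_torque': array([-0.03288731, -0.05009891, -0.02287108]), 'width': 1.000487775489801}
side {'vertical_fov': 56.58410825119856, 'cx': 319.5688379731086, 'cy': 238.84925369941493, 'R': array([[-0.99970118,  0.00484951, -0.02395886],
       [ 0.02359458,  0.44766727, -0.89388887],
       [ 0.00639068, -0.89418706, -0.44764792]]), 't': array([0.55311177, 0.07318701, 1.19560858]), 'shot': 1}
holed_tile 0.96 [293.4, 262.9, 24.0, 59.3]
holed_tile 0.32 [307.7, 182.9, 33.6, 48.8]
plain_tile_center 0.92 [315.1, 304.9, 31.7, 81.6]
slot 0.8
[... 297 characters left out ...]
9552734]]), 't': array([0.0152695 , 0.55396597, 1.25993562]), 'shot': 2}
holed_tile 0.56 [207.3, 216.7, 57.7, 24.2]
plain_tile_center 0.95 [131.6, 237.1, 63.6, 22.2]
slot 0.71 [409.1, 231.5, 70.1, 46.4]
clips 0.7 [408.4, 232.4, 72.6, 45.5]
wrist {'vertical_fov': 59.14462400805553, 'cx': 320.23773067482693, 'cy': 242.27348971876384, 'T_tool_cam': array([[ 3.61135165e-04, -3.14671152e-01,  9.49200682e-01,
        -1.43035922e-01],
       [-8.31728688e-04, -9.49200511e-01, -3.14670779e-01,
         8.11428203e-02],
       [ 9.99999589e-01, -6.75838755e-04, -6.04510708e-04,
         1.24265314e-03],
       [ 0.00000000e+00,  0.00000000e+00,  0.00000000e+00,
         1.00000000e+00]]), 'shot': 3}
```

View pics/side0.png

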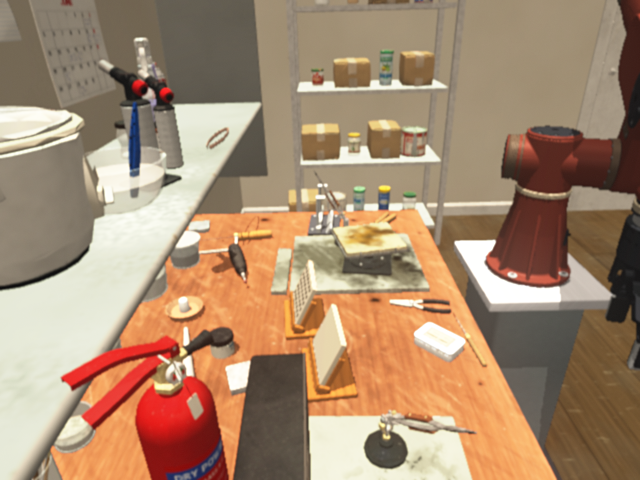

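View pics/top0.png

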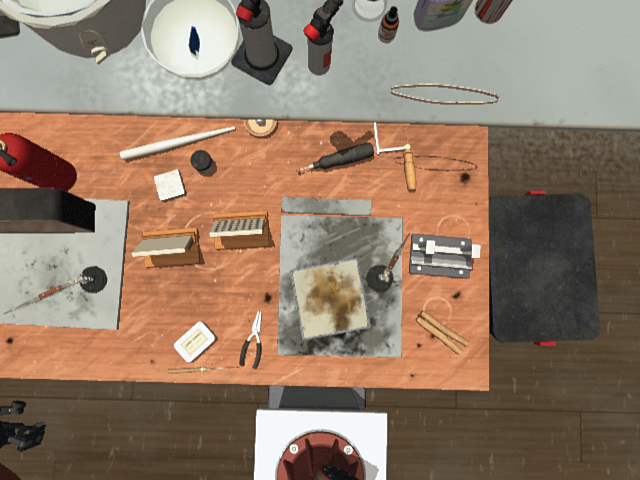

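View pics/wrist0.png

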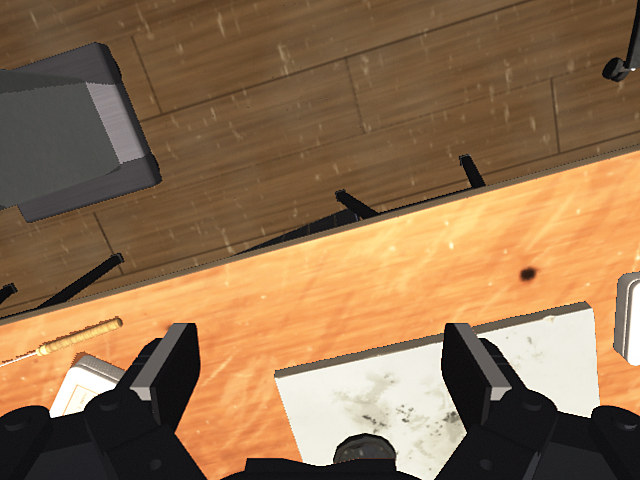

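Run:
```python
import cv2,pickle
c=pickle.load(open("top0.pkl","rb"))["img"][:,:,::-1]
a=cv2.resize(c[195:295,110:310],None,fx=4,fy=4,interpolation=cv2.INTER_CUBIC)
cv2.imwrite("pics/topA.png",a)
a=cv2.resize(c[205:305,380:510],None,fx=6,fy=6,interpolation=cv2.INTER_CUBIC)
cv2.imwrite("pics/topB.png",a)
```

```text
(no output)
```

View pics/topA.png

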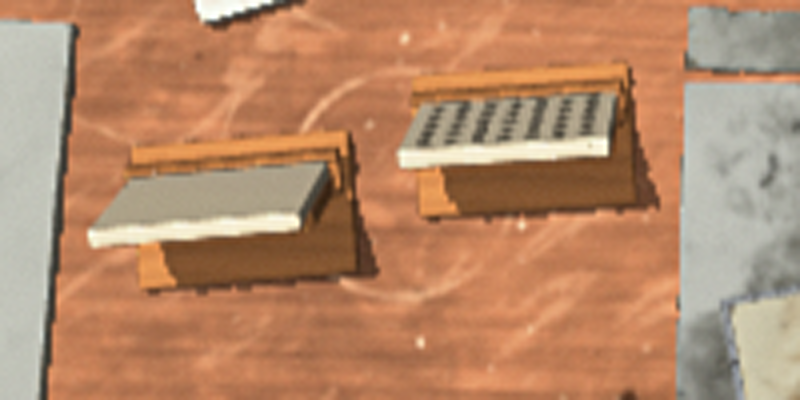

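View pics/topB.png

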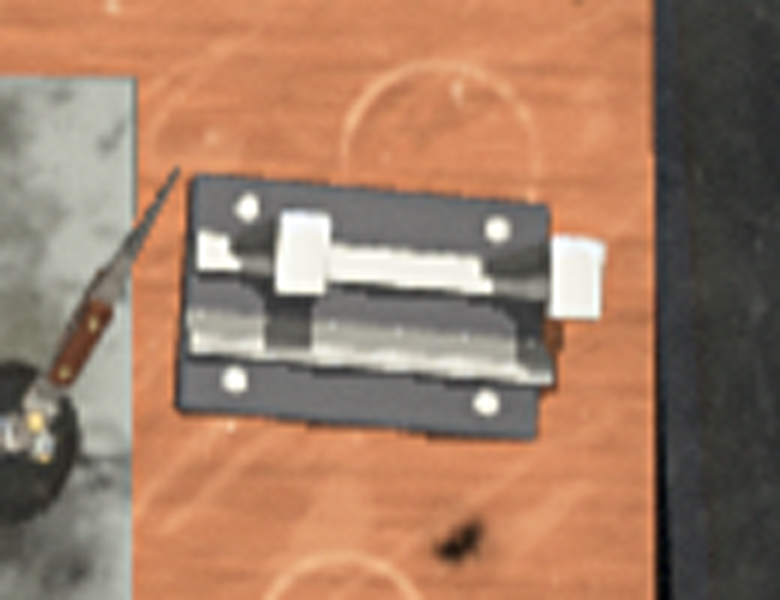

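```bash
cat > h.py <<'E'
import numpy as np, pickle
from scipy.spatial.transform import Rotation as Ro
def Rm(o): return Ro.from_euler('xyz',o,degrees=True).as_matrix()
def f(c): return 240/np.tan(np.radians(c["vertical_fov"])/2)
def ray(c,u,v):
    d=np.array([(u-c["cx"])/f(c),(v-c["cy"])/f(c),1]); R=c["R"]; return -R.T@c["t"], R.T@d
def atz(c,u,v,z):
    o,d=ray(c,u,v); return o+d*(z-o[2])/d[2]
def proj(c,X):
    X=np.atleast_2d(X); p=X@np.asarray(c["R"]).T+c["t"]; return np.c_[c["cx"]+f(c)*p[:,0]/p[:,2], c["cy"]+f(c)*p[:,1]/p[:,2]]
def wristRt(c,s):
    # add R,t to a wrist picture given state
    T=np.eye(4);T[:3,:3]=Rm(s["orientation"]);T[:3,3]=s["tcp_pos"]
    W=np.linalg.inv(T@c["T_tool_cam"]); c["R"]=W[:3,:3];c["t"]=W[:3,3]; return c
def toolR(yaw,tilt,flip=1):
    """tool x = -tile z, tool z= flip*tile x. tile leaning top towards -x by tilt, heading yaw (deg)"""
    Rt=tileR(yaw,tilt); x=-Rt[:,2]; z=flip*Rt[:,0]; return np.c_[x,np.cross(z,x),z]
def tileR(yaw,tilt): return Ro.from_euler('z',yaw,degrees=True).as_matrix()@Ro.from_euler('y',-tilt,degrees=True).as_matrix()
def delta(s,p,R):
    R0=Rm(s["orientation"]); l=R0.T@(np.asarray(p)-s["tcp_pos"]); a=Ro.from_matrix(R0.T@R).as_rotvec()
    n=max(np.abs(l).max()/.04,np.abs(a).max()/.12)
    print("lin units",(l/.04).round(3),"ang units",(a/.12).round(3),"rows>=",round(n,2),"mm",(l*1000).round(1),"deg",np.degrees(a).round(2))
    return l/.04,a/.12
E
python3 - <<'E'
from h import *
c=pickle.load(open("top0.pkl","rb"))
from plant import arm
s=arm.read_state(); print(Rm(s["orientation"]).round(3))
A=lambda x,y:(110+x/4,195+y/4); B=lambda x,y:(380+x/6,205+y/6)
for p in [(400,165),(607,155)]: print("tiletop",atz(c,*A(*p),.11))
for p in [(90,245),(298,228)]: print("plaintop",atz(c,*A(*p),.11))
for p in [(190,175),(550,205),(537,440),(178,410)]: print("holder base",atz(c,*B(*p),.0))
for p in [(303,253),(577,277)]: print("clip",atz(c,*B(*p),.124))
for p in [(418,205),(640,200),(628,65),(414,75)]: print("cradle",atz(c,*A(*p),.01))
E
```

```text
[[-0.    -0.961  0.277]
 [ 0.     0.277  0.961]
 [-1.     0.     0.   ]]
tiletop [0.55698636 0.26904204 0.11      ]
tiletop [0.56608973 0.15060532 0.11      ]
plaintop [0.50611775 0.44361346 0.11      ]
plaintop [0.51913749 0.3256109  0.11      ]
holder base [ 0.58793599 -0.21580343  0.        ]
holder base [ 0.57951898 -0.36707529  0.        ]
holder base [ 0.48095335 -0.36151206  0.        ]
holder base [ 0.48933039 -0.21172885  0.        ]
clip [ 0.54461527 -0.23482425  0.124     ]
clip [ 0.53838376 -0.33881676  0.124     ]
cradle [0.54278489 0.27604898 0.01      ]
cradle [0.5497405  0.13849546 0.01      ]
cradle [0.63425317 0.14894945 0.01      ]
cradle [0.62414932 0.28219774 0.01      ]
```

Run:
```python
from h import *
from plant import arm
s=arm.read_state()
delta(s,[.56,.215,.26],toolR(4.4,0))
```

```text
lin units [ -0.717 -11.963  -6.582] ang units [10.111 -0.    -0.   ] rows>= 11.96 mm [ -28.7 -478.5 -263.3] deg [69.51 -0.   -0.  ]
```

```bash
cat >> h.py <<'E'
def screw(s,p,R,n=None,minn=1):
    R0=Rm(s["orientation"]); D=R0.T@(np.asarray(p)-s["tcp_pos"]); a=Ro.from_matrix(R0.T@R).as_rotvec()
    def sol(n):
        S=sum(Ro.from_rotvec(a*k/n).as_matrix() for k in range(n)); return np.linalg.solve(S,D)
    if n is None:
        n=minn
        while np.abs(sol(n)).max()/.04>.95 or np.abs(a/n).max()/.12>.95 or np.linalg.norm(sol(n))>.04: n+=1
    l=sol(n); print("n",n,"row lin",(l/.04).round(3).tolist(),"ang",(a/n/.12).round(3).tolist(), "tot mm",(D*1e3).round(1),"deg",np.degrees(a).round(2))
    P=s["tcp_pos"].copy();
    for k in range(n):
        P=P+R0@Ro.from_rotvec(a*k/n).as_matrix()@l
        if k in(n//4,n//2,3*n//4): print("  via",P.round(3))
E
python3 - <<'E'
from h import *
from plant import arm
s=arm.read_state()
screw(s,[.56,.215,.26],toolR(4.4,0),minn=18)
E
```

```text
n 18 row lin [-0.04, -0.805, 0.056] ang [0.562, -0.0, -0.0] tot mm [ -28.7 -478.5 -263.3] deg [69.51 -0.   -0.  ]
  via [0.324 0.546 0.239]
  via [0.449 0.445 0.247]
  via [0.52  0.337 0.254]
```

Call:
jog_arm([
  {"linear": [-0.04,-0.8,0.05],"angular": [0.56,0,0]},
  {"linear": [-0.04,-0.8,0.05],"angular": [0.56,0,0]},
  {"linear": [-0.04,-0.8,0.05],"angular": [0.56,0,0]},
  {"linear": [-0.04,-0.8,0.05],"angular": [0.56,0,0]},
  {"linear": [-0.04,-0.8,0.05],"angular": [0.56,0,0]},
  {"linear": [-0.04,-0.8,0.05],"angular": [0.56,0,0]},
  {"linear": [-0.04,-0.8,0.05],"angular": [0.56,0,0]},
  {"linear": [-0.04,-0.8,0.05],"angular": [0.56,0,0]},
  {"linear": [-0.04,-0.8,0.05],"angular": [0.56,0,0]},
  {"linear": [-0.04,-0.8,0.05],"angular": [0.56,0,0]},
  {"linear": [-0.04,-0.8,0.05],"angular": [0.56,0,0]},
  {"linear": [-0.04,-0.8,0.05],"angular": [0.56,0,0]},
], jaw=1)

```text
clock: 1.75
tcp_pos: [0.4904, 0.3867, 0.2506]
orientation: [61.4, 89.7, 87.7]
contact_force: [0.6, -0.0, 0.8]
width: 0.997
```

Run:
```python
from h import *
from plant import arm
s=arm.read_state();print(s["clock"],s["tcp_pos"],s["q"])
screw(s,[.56,.215,.26],toolR(4.4,0))
```

```text
1.75 [0.49036886 0.38666838 0.2505646 ] [31.70147395 11.39437648 91.56234526  0.24940462 76.87953259  5.39697974]
n 5 row lin [-0.05, -0.929, 0.074] ang [0.636, 0.003, -0.008] tot mm [ -10.3 -184.7  -13.4] deg [21.85  0.09 -0.28]
  via [0.526 0.321 0.254]
  via [0.54  0.287 0.256]
  via [0.551 0.251 0.258]
```

Call:
jog_arm([
  {"linear": [-0.05,-0.93,0.07],"angular": [0.64,0,0]},
  {"linear": [-0.05,-0.93,0.07],"angular": [0.64,0,0]},
  {"linear": [-0.05,-0.93,0.07],"angular": [0.64,0,0]},
  {"linear": [-0.05,-0.93,0.07],"angular": [0.64,0,0]},
  {"linear": [-0.05,-0.93,0.07],"angular": [0.64,0,0]},
  {"linear": [0,0,0],"angular": [0,0,0]},
  {"linear": [0,0,0],"angular": [0,0,0]},
])

```text
clock: 2.33
tcp_pos: [0.5653, 0.1992, 0.2614]
orientation: [30.0, 89.6, 32.6]
contact_force: [-0.3, 1.3, 0.3]
width: 0.999
```

Run:
```python
from h import *
from plant import arm
import cv2
s=arm.read_state();print(s["clock"],s["tcp_pos"],s["orientation"],s["qvel"].round(2))
c=wristRt(arm.camera("wrist"),s);pickle.dump(c,open("w1.pkl","wb"))
cv2.imwrite("pics/w1.png",c["img"][:,:,::-1])
for d in arm.outline_of("holed_tile",c)[:2]: print(d["confidence"],d["bbox"]); 
screw(s,[.51,-.275,.26],toolR(-3.2,0))
```

```text
2.3333 [0.56527128 0.19919547 0.26138639] [30.03309509 89.61107458 32.57673243] [-3.77 -0.53  0.17 -2.72  0.05  0.28]
0.8 [314.8, 111.5, 61.7, 177.6]
n 13 row lin [0.001, -0.912, -0.105] ang [0.064, 0.004, -0.002] tot mm [  -0.7 -471.3  -76.3] deg [ 5.74  0.33 -0.21]
  via [0.553 0.053 0.261]
  via [ 0.541 -0.057  0.26 ]
  via [ 0.527 -0.166  0.26 ]
```

View pics/w1.png

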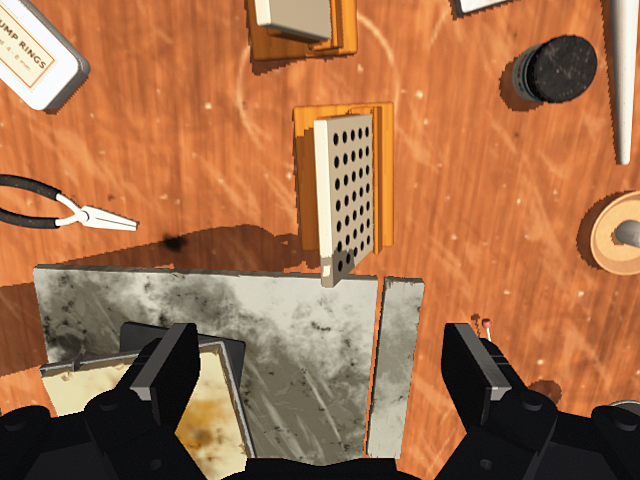

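Run:
```python
from h import *
import cv2
c=pickle.load(open("w1.pkl","rb"))["img"][:,:,::-1]
cv2.imwrite("pics/w1z.png",cv2.resize(c[100:300,280:410],None,fx=3,fy=3,interpolation=cv2.INTER_CUBIC))
```

```text
(no output)
```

View pics/w1z.png

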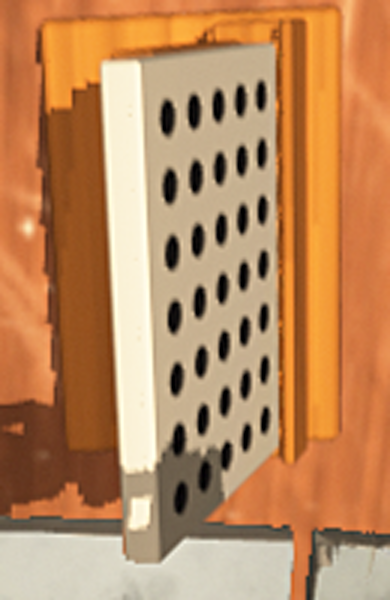

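Call:
jog_arm([
  {"linear": [0,-0.9,-0.1],"angular": [0.06,0,0]},
  {"linear": [0,-0.9,-0.1],"angular": [0.06,0,0]},
  {"linear": [0,-0.9,-0.1],"angular": [0.06,0,0]},
  {"linear": [0,-0.9,-0.1],"angular": [0.06,0,0]},
  {"linear": [0,-0.9,-0.1],"angular": [0.06,0,0]},
  {"linear": [0,-0.9,-0.1],"angular": [0.06,0,0]},
  {"linear": [0,-0.9,-0.1],"angular": [0.06,0,0]},
  {"linear": [0,-0.9,-0.1],"angular": [0.06,0,0]},
  {"linear": [0,-0.9,-0.1],"angular": [0.06,0,0]},
  {"linear": [0,-0.9,-0.1],"angular": [0.06,0,0]},
  {"linear": [0,-0.9,-0.1],"angular": [0.06,0,0]},
  {"linear": [0,-0.9,-0.1],"angular": [0.06,0,0]},
])

```text
clock: 3.43
tcp_pos: [0.5299, -0.2206, 0.2569]
orientation: [54.3, 89.0, 54.8]
contact_force: [0.8, -0.4, 1.1]
width: 1.0
```

Call:
jog_arm([
  {"linear": [0,-0.3,0],"angular": [0,0,0]},
  {"linear": [0,0,0],"angular": [0,0,0]},
  {"linear": [0,0,0],"angular": [0,0,0]},
  {"linear": [0,0,0],"angular": [0,0,0]},
])

```text
clock: 3.77
tcp_pos: [0.5314, -0.2339, 0.256]
orientation: [55.9, 89.0, 56.4]
contact_force: [-1.0, 0.0, -0.1]
width: 1.0
```

Run:
```python
from h import *
from plant import arm
import cv2
s=arm.read_state();print(s["clock"],s["tcp_pos"],s["orientation"],s["qvel"].round(2))
c=wristRt(arm.camera("wrist"),s);pickle.dump(c,open("w2.pkl","wb"))
cv2.imwrite("pics/w2.png",c["img"][:,:,::-1])
for d in arm.outline_of("slot",c)[:2]: print(d["confidence"],d["bbox"]);
```

```text
3.7667 [ 0.53136253 -0.23390592  0.25597467] [55.88794548 89.03984189 56.4037941 ] [ 1.72 -0.07  0.24  0.87  0.41  0.4 ]
0.77 [272.7, 171.2, 110.8, 203.3]
```

View pics/w2.png

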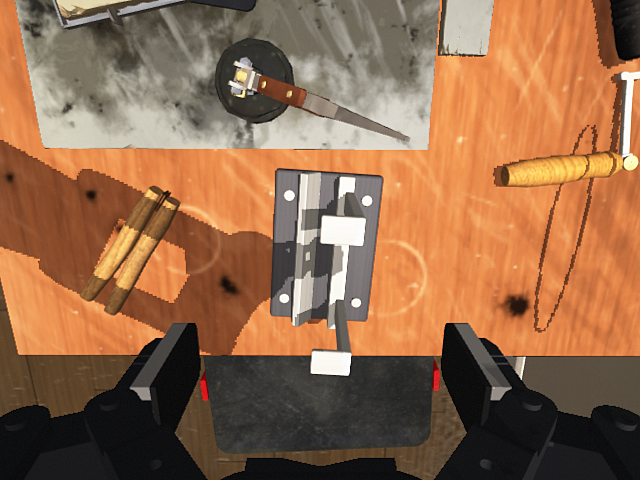

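Run:
```python
from h import *
import cv2
c=pickle.load(open("w2.pkl","rb"))["img"][:,:,::-1]
cv2.imwrite("pics/w2z.png",cv2.resize(c[160:385,255:400],None,fx=2.6,fy=2.6,interpolation=cv2.INTER_CUBIC))
```

```text
(no output)
```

View pics/w2z.png

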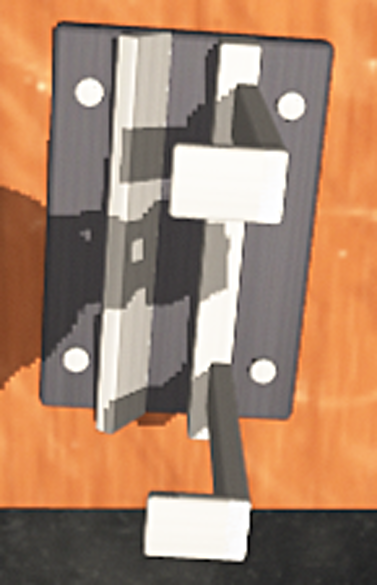

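```bash
cat > fit1.py <<'E'
from h import *
from scipy.optimize import least_squares
c=pickle.load(open("w2.pkl","rb"))
Z=lambda L:np.array(L)/2.6+[255,160]
clip=Z([(175,145),(289,150),(281,223),(169,216),(149,492),(250,500),(246,563),(144,555)])
lip=Z([(137,37),(110,432)]); wall=Z([(220,45),(190,437)])
base=Z([(57,22),(333,40),(290,418),(42,405)])
def model(p):
    x,y,yaw,b,m,bz=p
    P=[]
    for s in(1,-1):
        ys=(62,42) if s==1 else (-42,-62)
        P+= [(-8,ys[0],112),(b,ys[0],112),(b,ys[1],112),(-8,ys[1],112)]
    P+=[(-20,75,18),(-20,-75,18),(8,75,18),(8,-75,18)]
    P+=[(m-50,75,bz),(m+50,75,bz),(m+50,-75,bz),(m-50,-75,bz)]
    P=np.array(P)/1e3; R=Ro.from_euler('z',yaw,degrees=True).as_matrix()
    return P@R.T+[x,y,.012]
obs=np.r_[clip,lip,wall,base]; w=np.r_[np.ones(8),.7*np.ones(4),.7*np.ones(4)]
fun=lambda p:((proj(c,model(p))-obs)*w[:,None]).ravel()
r=least_squares(fun,[.53,-.287,-3,23,0,0],loss='soft_l1')
print(r.x.round(4)); print((proj(c,model(r.x))-obs).round(1).tolist())
# top camera
ct=pickle.load(open("top0.pkl","rb"));B=lambda x,y:(380+x/6,205+y/6)
print("topcam model clip ctr",proj(ct,model(r.x)[[0,1,2,3]]).mean(0),B(303,253),proj(ct,model(r.x)[[4,5,6,7]]).mean(0),B(577,277))
E
python3 fit1.py
cat > fit2.py <<'E'
from h import *
from scipy.optimize import least_squares
import cv2
c=pickle.load(open("w1.pkl","rb"))
Z=lambda L:np.array(L)/3+[280,100]
ob=Z([(143,60),(275,43),(160,562),(103,62),(124,556)])
h=[(168,117),(195,108),(219,103),(241,100),(262,96),(170,186),(262,153),(172,252),(263,210),(175,317),(263,264),(177,379),(264,318),(180,438),(265,369),(181,497),(205,475),(227,456),(247,437),(266,420)]
hi=[(0,0),(1,0),(2,0),(3,0),(4,0)]+[(k,j) for j in range(1,6) for k in(0,4)]+[(k,6) for k in range(5)]
hi=np.array(hi); ho=Z(h)
def model(p):
    x,y,z,yaw,tilt,py,pz,oz=p
    P=[(5,60,47.5),(5,60,-47.5),(5,-60,47.5),(-5,60,47.5),(-5,-60,47.5)]
    P+=[(5,(3-j)*py,oz+(2-k)*pz) for k,j in hi]
    return (np.array(P)/1e3)@tileR(yaw,tilt).T+[x,y,z]
obs=np.r_[ob,ho]
def fun(p): return np.r_[(proj(c,model(p))-obs).ravel(),(p[4]-25)*.3, p[7]*.5]
r=least_squares(fun,[.58,.21,.06,4,25,16,16,0],loss='soft_l1',x_scale=[.01,.01,.01,1,1,1,1,1])
print(r.x.round(4)); print((proj(c,model(r.x))-obs).round(1).tolist())
ct=pickle.load(open("top0.pkl","rb"));A=lambda x,y:(110+x/4,195+y/4)
print(proj(ct,model(r.x)[[3,4]]),A(400,165),A(607,155))
cs=pickle.load(open("side0.pkl","rb")); q=proj(cs,model(r.x)[:5]);print("side",q.round(1).tolist())
im=cs["img"][:,:,::-1].copy()
im=cv2.resize(im[250:350,270:350],None,fx=6,fy=6,interpolation=cv2.INTER_CUBIC)
for u in q: cv2.circle(im,tuple(int(v) for v in (u-[270,250]+.5)*6),3,(255,0,0),-1)
cv2.imwrite("pics/sidez.png",im)
E
python3 fit2.py
```

```text
[ 0.5379 -0.2843 -3.5499 21.6262  0.2243 -3.327 ]
[[-0.2, -0.8], [-0.2, 0.2], [-0.1, 0.3], [0.0, 0.2], [-0.2, 1.3], [0.6, 0.4], [-0.3, -0.9], [0.1, 0.1], [0.3, -0.5], [1.3, 0.8], [0.3, -1.3], [-1.0, 0.5], [-0.9, -0.3], [1.0, 0.2], [0.8, -0.1], [-0.8, -0.8]]
topcam model clip ctr [429.63108785 245.70324228] (430.5, 247.16666666666666) [475.20223034 249.79107824] (476.1666666666667, 251.16666666666666)
[ 0.5888  0.2119  0.0705  5.043  25.1791 15.748  16.6513  0.8137]
[[-0.1, 0.7], [1.2, 0.3], [0.6, 0.5], [-0.4, 0.4], [0.4, 0.7], [0.1, -0.2], [-0.0, 0.7], [0.1, 0.5], [0.1, -0.3], [-0.1, -0.5], [0.2, -0.3], [0.1, -0.2], [0.2, -0.2], [-0.1, -0.4], [-0.1, -0.4], [0.1, -0.2], [-0.1, -0.3], [-0.0, -0.4], [-0.4, 0.2], [-0.2, -0.0], [-0.1, 0.0], [-0.2, 0.1], [-0.3, -0.3], [-0.3, -0.1], [-0.4, -0.1]]
[[209.74382786 235.34883813]
 [262.0458952  232.23603984]] (210.0, 236.25) (261.75, 233.75)
side [[311.6, 290.2], [293.9, 325.8], [307.6, 261.3], [316.1, 291.6], [311.6, 262.7]]
```

View pics/sidez.png

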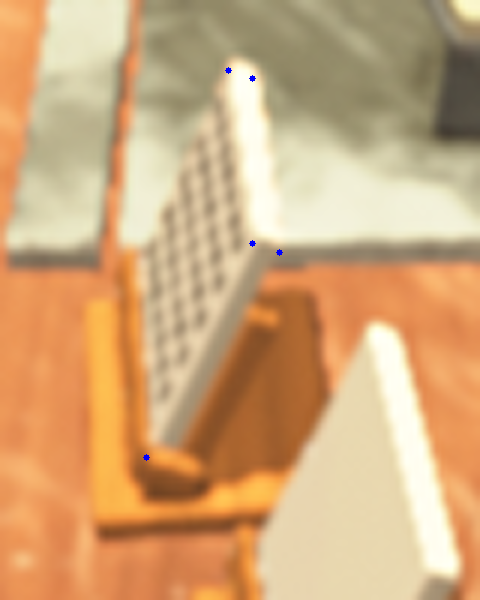

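Run:
```python
from h import *
from plant import arm
s=arm.read_state();R=tileR(5.04,25.2);C=np.array([.5888,.2119,.0705])
print(C+R@[0,0,.1045])
screw(s,C+R@[0,0,.1045],toolR(5.04,25.2))
```

```text
[0.54447809 0.20799115 0.16505443]
n 12 row lin [0.211, 0.915, 0.028] ang [-0.055, -0.298, 0.003] tot mm [ 97.2 440.   16.6] deg [ -4.57 -24.62   0.23]
  via [ 0.535 -0.087  0.225]
  via [0.538 0.024 0.202]
  via [0.542 0.134 0.18 ]
```

Call:
jog_arm([
  {"linear": [0,0.9,0],"angular": [-0.05,-0.1,0]},
  {"linear": [0,0.92,0.03],"angular": [-0.05,-0.3,0]},
  {"linear": [0.1,0.92,0.03],"angular": [-0.05,-0.3,0]},
  {"linear": [0.1,0.92,0.03],"angular": [-0.05,-0.3,0]},
  {"linear": [0.1,0.92,0.03],"angular": [-0.05,-0.3,0]},
  {"linear": [0.2,0.92,0.03],"angular": [-0.05,-0.3,0]},
  {"linear": [0.2,0.92,0.03],"angular": [-0.05,-0.3,0]},
  {"linear": [0.2,0.92,0.03],"angular": [-0.05,-0.3,0]},
  {"linear": [0.2,0.92,0.03],"angular": [-0.05,-0.3,0]},
  {"linear": [0.2,0.92,0.03],"angular": [-0.05,-0.3,0]},
  {"linear": [0.2,0.9,0.03],"angular": [-0.05,-0.3,0]},
  {"linear": [0.2,0.9,0.03],"angular": [-0.05,-0.3,0]},
], jaw=0)

```text
clock: 4.87
tcp_pos: [0.5382, 0.237, 0.2026]
orientation: [0.3, 64.0, 5.9]
contact_force: [0.4, 0.3, 0.1]
width: 0.497
```

Run:
```python
from h import *
from plant import arm
s=arm.read_state();R=tileR(5.04,25.2);C=np.array([.5888,.2119,.0705])
print(s["tcp_pos"],s["qvel"].round(1),s["q"].round(1))
screw(s,C+R@[0,0,.1045],toolR(5.04,25.2))
```

```text
[0.53821031 0.23704412 0.20259874] [ 59.7  21.9  -4.5 -46.5 -36.8  82.7] [ 20.1  -4.2 116.9  -9.2  42.5  20. ]
n 2 row lin [0.441, -0.37, -0.165] ang [0.031, 0.056, -0.027] tot mm [ 35.2 -29.6 -13.3] deg [ 0.43  0.77 -0.37]
  via [0.541 0.223 0.184]
  via [0.544 0.208 0.165]
```

Call:
jog_arm([
  {"linear": [0,0,0],"angular": [0,0,0]},
  {"linear": [0,0,0],"angular": [0,0,0]},
  {"linear": [0,0,0],"angular": [0,0,0]},
])

```text
clock: 5.12
tcp_pos: [0.5309, 0.2486, 0.1997]
orientation: [0.6, 64.3, 7.2]
contact_force: [0.6, -0.3, -0.6]
width: 0.501
```

```bash
cat > st.py <<'E'
from h import *
from plant import arm
import sys
s=arm.read_state();R=tileR(5.04,25.2);C=np.array([.5888,.2119,.0705])
print(s["clock"],s["tcp_pos"],s["qvel"].round(1),s["contact_force"],s["width"])
d=float(sys.argv[1])
screw(s,C+R@[0,0,d],toolR(5.04,25.2))
E
python3 st.py .1045
```

```text
5.1167 [0.53085617 0.24860403 0.19971222] [ 1.9 -0.4  0.1 -0.4  0.3 -0.3] [ 0.59924061 -0.26401474 -0.58590649] 0.5005133633147748
n 2 row lin [0.438, -0.525, -0.084] ang [0.099, 0.039, -0.067] tot mm [ 34.9 -42.1  -7. ] deg [ 1.36  0.54 -0.92]
  via [0.538 0.228 0.182]
  via [0.544 0.208 0.165]
```

Correct sideways first, then verify before descending.

Call:
jog_arm([
  {"linear": [0.1,-0.52,-0.08],"angular": [0.1,0.04,-0.07]},
  {"linear": [0.1,-0.52,-0.08],"angular": [0.1,0.04,-0.07]},
  {"linear": [0,0,0],"angular": [0,0,0]},
  {"linear": [0,0,0],"angular": [0,0,0]},
  {"linear": [0,0,0],"angular": [0,0,0]},
])

```text
clock: 5.53
tcp_pos: [0.5341, 0.2043, 0.1923]
orientation: [0.1, 64.7, 4.9]
contact_force: [-0.0, -0.1, 0.7]
width: 0.499
```

```bash
python3 st.py .0845
python3 - <<'E'
from h import *
from plant import arm
import cv2
s=arm.read_state()
c=wristRt(arm.camera("wrist"),s);pickle.dump(c,open("w3.pkl","wb"))
im=c["img"][:,:,::-1].copy()
R=tileR(5.04,25.2);C=np.array([.5888,.2119,.0705])
P=C+np.array([(a,b,47.5) for a,b in[(5,60),(-5,60),(5,-60),(-5,-60)]])/1e3@R.T
for u in proj(c,P): cv2.circle(im,tuple(int(v) for v in u+.5),2,(255,0,0),-1)
cv2.imwrite("pics/w3.png",im)
E
```

```text
5.5333 [0.53408634 0.20431395 0.19234288] [-0.9 -0.6 -0.3  0.4 -0.1  0.1] [-0.03131797 -0.0894169   0.69222094] 0.49912846314903114
n 2 row lin [0.615, 0.035, -0.026] ang [-0.017, 0.011, 0.004] tot mm [49.2  2.8 -2.1] deg [-0.24  0.15  0.05]
  via [0.544 0.207 0.17 ]
  via [0.553 0.209 0.147]
```

View pics/w3.png

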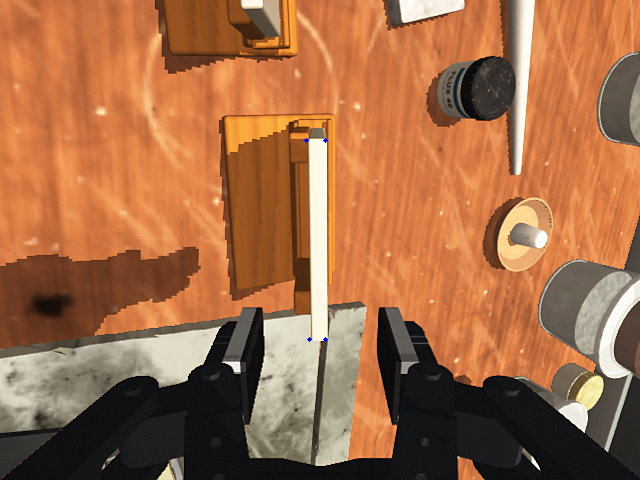

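Call:
jog_arm([
  {"linear": [0.5,0.03,-0.02],"angular": [0,0,0]},
  {"linear": [0.5,0.03,-0.02],"angular": [0,0,0]},
  {"linear": [0.4,0,0],"angular": [0,0,0]},
  {"linear": [0.3,0,0],"angular": [0,0,0]},
  {"linear": [0,0,0],"angular": [0,0,0]},
  {"linear": [0,0,0],"angular": [0,0,0]},
])

```text
clock: 6.08
tcp_pos: [0.5673, 0.2118, 0.1343]
orientation: [0.6, 64.0, 5.3]
contact_force: [-0.2, 0.5, -0.9]
width: 0.503
```

```bash
python3 st.py .0145
```

```text
6.0833 [0.56730953 0.21178642 0.13434187] [ 0.   1.2 -0.1 -0.1 -0.1  0.1] [-0.2107566   0.52461231 -0.86020762] 0.5026167117026418
n 2 row lin [0.654, -0.024, -0.104] ang [-0.023, 0.056, -0.009] tot mm [52.3 -1.9 -8.5] deg [-0.32  0.77 -0.13]
  via [0.575 0.212 0.109]
  via [0.583 0.211 0.084]
```

Call:
jog_arm([
  {"linear": [0,-0.03,-0.2],"angular": [0,0.1,0]},
  {"linear": [0.3,0,-0.02],"angular": [0,0,0]},
  {"linear": [0.3,0,0],"angular": [0,0,0]},
  {"linear": [0.2,0,0],"angular": [0,0,0]},
  {"linear": [0,0,0],"angular": [0,0,0]},
  {"linear": [0,0,0],"angular": [0,0,0]},
])

```text
clock: 6.58
tcp_pos: [0.5742, 0.2125, 0.1045]
orientation: [0.8, 64.5, 5.6]
contact_force: [0.1, 0.4, -0.6]
width: 0.501
```

```bash
python3 st.py .0145
```

```text
6.5833 [0.57420666 0.21252236 0.10454099] [ 0.   0.7  0.1  0.  -0.  -0. ] [ 0.14495537  0.42355848 -0.60604523] 0.5008436990949241
n 1 row lin [0.561, -0.05, -0.038] ang [-0.044, 0.046, -0.035] tot mm [22.5 -2.  -1.5] deg [-0.3   0.32 -0.24]
  via [0.583 0.211 0.084]
```

Call:
jog_arm([
  {"linear": [0.3,-0.05,-0.06],"angular": [-0.05,0.04,-0.04]},
  {"linear": [0.26,0,-0.02],"angular": [0,0,0]},
  {"linear": [0,0,0],"angular": [0,0,0]},
  {"linear": [0,0,0],"angular": [0,0,0]},
])

```text
clock: 6.92
tcp_pos: [0.5823, 0.2117, 0.0839]
orientation: [-0.0, 64.6, 5.0]
contact_force: [0.4, 1.1, 0.4]
width: 0.504
```

```bash
python3 st.py .0145
```

```text
6.9167 [0.58229809 0.2116638  0.08390027] [-0.1  0.9  0.  -0.  -0.2  0.1] [0.40065014 1.07102719 0.44397224] 0.50361043466479
n 1 row lin [0.01, -0.008, 0.004] ang [0.005, 0.026, 0.001] tot mm [ 0.4 -0.3  0.2] deg [0.04 0.18 0.01]
  via [0.583 0.211 0.084]
```

Sub-millimetre. Close.

Call:
jog_arm([
  {"linear": [0,0,0],"angular": [0,0,0]},
  {"linear": [0,0,0],"angular": [0,0,0]},
  {"linear": [0,0,0],"angular": [0,0,0]},
  {"linear": [0,0,0],"angular": [0,0,0]},
  {"linear": [0,0,0],"angular": [0,0,0]},
  {"linear": [0,0,0],"angular": [0,0,0]},
  {"linear": [0,0,0],"angular": [0,0,0]},
  {"linear": [0,0,0],"angular": [0,0,0]},
], jaw=-1)

```text
clock: 7.58
tcp_pos: [0.5826, 0.2119, 0.0854]
orientation: [-0.0, 64.5, 5.1]
contact_force: [0.9, 0.9, -2.2]
width: 0.108
```

```bash
python3 st.py .0145;  python3 - <<'E'
from plant import arm
import cv2
c=arm.camera("wrist");cv2.imwrite("pics/w4.png",c["img"][:,:,::-1])
print(arm.read_state()["contact_force"])
E
```

```text
7.5833 [0.58256748 0.21194314 0.08538919] [ 0.  -0.1  0.  -0.1 -0.2 -0. ] [ 0.90310737  0.93047755 -2.15103689] 0.10759119410974839
n 1 row lin [0.04, -0.015, -0.018] ang [0.01, 0.043, -0.003] tot mm [ 1.6 -0.6 -0.7] deg [ 0.07  0.29 -0.02]
  via [0.583 0.211 0.084]
[ 0.86368244 -0.45136929 -1.89584779]
```

View pics/w4.png

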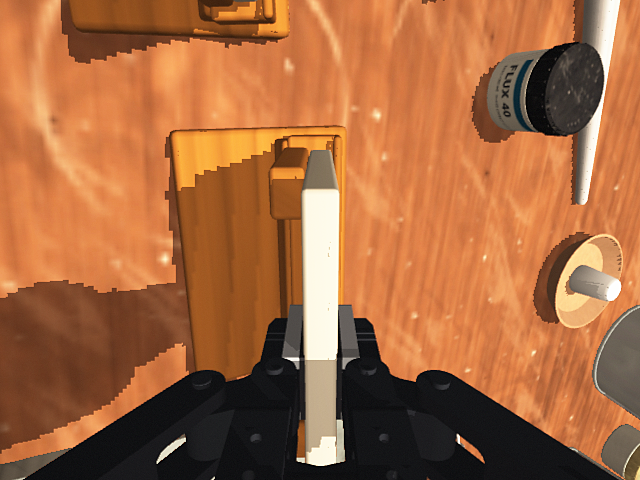

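Call:
jog_arm([
  {"linear": [-0.2,0,0],"angular": [0,0,0]},
  {"linear": [-0.25,0,0],"angular": [0,0,0]},
  {"linear": [-0.25,0,0],"angular": [0,0,0]},
  {"linear": [-0.2,0,0],"angular": [0,0,0]},
  {"linear": [0,0,0],"angular": [0,0,0]},
])

```text
clock: 8.05
tcp_pos: [0.5664, 0.2106, 0.1214]
orientation: [0.0, 64.4, 5.1]
contact_force: [0.5, -0.1, -2.2]
width: 0.11
```

```bash
python3 st.py .1145
```

```text
8.05 [0.56636958 0.21055984 0.12142339] [ 0.1 -0.6  0.6  0.1  0.3 -0. ] [ 0.52263255 -0.08923574 -2.1836659 ] 0.11030597948506102
n 2 row lin [-0.736, -0.008, -0.013] ang [0.005, 0.026, -0.003] tot mm [-58.9  -0.6  -1. ] deg [ 0.06  0.36 -0.04]
  via [0.553 0.209 0.148]
  via [0.54  0.208 0.174]
```

Call:
jog_arm([
  {"linear": [-0.4,0,-0.02],"angular": [0,0.04,0]},
  {"linear": [-0.5,0,0],"angular": [0,0,0]},
  {"linear": [-0.6,0,0],"angular": [0,0,0]},
  {"linear": [-0.6,0,0],"angular": [0,0,0]},
  {"linear": [-0.6,0,0],"angular": [0,0,0]},
  {"linear": [-0.5,0,0],"angular": [0,0,0]},
  {"linear": [0,0,0],"angular": [0,0,0]},
  {"linear": [0,0,0],"angular": [0,0,0]},
])

```text
clock: 8.72
tcp_pos: [0.5043, 0.2046, 0.2416]
orientation: [0.2, 64.9, 5.2]
contact_force: [-0.4, -0.2, -1.7]
width: 0.108
```

```bash
cat > gl.py <<'E'
from h import *
from plant import arm
import sys
# goal in slot frame: tile bottom-centre at (x,y,z) mm, tilt deg
S=np.array([.5379,-.2843,.012]);YAW=-3.55
d=np.array([float(v) for v in (sys.argv[5].split(',') if len(sys.argv)>5 else "0,0,62".split(','))])/1e3  # TCP in tile frame (bottom centre)
x,y,z,t=[float(v) for v in sys.argv[1:5]]
s=arm.read_state();RS=tileR(YAW,0)
b=S+RS@[x/1e3,y/1e3,z/1e3]
p=b+tileR(YAW,t)@d
R0=Rm(s["orientation"]); Rt=np.c_[R0[:,2],R0[:,1],-R0[:,0]]
# tile axes: x=tool z, z=-tool x, y=z cross x
Rt=np.c_[R0[:,2],np.cross(-R0[:,0],R0[:,2]),-R0[:,0]]
cur=RS.T@(s["tcp_pos"]-Rt@d-S)*1e3; e=Ro.from_matrix(RS.T@Rt).as_euler('ZYX',degrees=True)
print("clk",s["clock"],"bottom now mm",cur.round(1),"yaw/tilt/roll",(e*[1,-1,1]).round(2),"F",s["contact_force"].round(1),"T",s["wrist_torque"].round(2),"qv",np.abs(s["qvel"]).max().round(1),"q",s["q"].round(0))
screw(s,p,toolR(YAW,t))
E
python3 gl.py -10 0 140 25
```

```text
clk 8.7167 bottom now mm [-37.8 489.9 173.5] yaw/tilt/roll [ 8.58 25.09  0.08] F [-0.4 -0.2 -1.7] T [ 0.    0.37 -0.  ] qv 2.5 q [ 18. -13. 119.  -7.  49.  16.]
n 13 row lin [0.048, -0.937, -0.048] ang [0.087, 0.001, -0.042] tot mm [  10.4 -484.6  -55.2] deg [ 7.77  0.09 -3.71]
  via [0.511 0.055 0.231]
  via [ 0.512 -0.057  0.224]
  via [ 0.509 -0.17   0.216]
```

Call:
jog_arm([
  {"linear": [0,-0.5,-0.03],"angular": [0.08,0,-0.04]},
  {"linear": [0,-0.8,-0.04],"angular": [0.08,0,-0.04]},
  {"linear": [0,-0.85,-0.05],"angular": [0.08,0,-0.04]},
  {"linear": [0,-0.85,-0.05],"angular": [0.08,0,-0.04]},
  {"linear": [0,-0.85,-0.05],"angular": [0.08,0,-0.04]},
  {"linear": [0,-0.85,-0.05],"angular": [0.08,0,-0.04]},
  {"linear": [0,-0.85,-0.05],"angular": [0.08,0,-0.04]},
  {"linear": [0,-0.85,-0.05],"angular": [0.08,0,-0.04]},
  {"linear": [0,-0.85,-0.05],"angular": [0.08,0,-0.04]},
  {"linear": [0,-0.85,-0.05],"angular": [0.08,0,-0.04]},
  {"linear": [0,-0.8,-0.05],"angular": [0.08,0,-0.04]},
  {"linear": [0,-0.6,-0.05],"angular": [0.08,0,-0.04]},
])

```text
clock: 9.72
tcp_pos: [0.4872, -0.1757, 0.2125]
orientation: [4.4, 66.3, 2.1]
contact_force: [-3.1, 6.3, 1.1]
width: 0.106
```

Call:
jog_arm([
  {"linear": [0,0,0],"angular": [0,0,0]},
  {"linear": [0,0,0],"angular": [0,0,0]},
  {"linear": [0,0,0],"angular": [0,0,0]},
])

```text
clock: 9.97
tcp_pos: [0.4837, -0.179, 0.2079]
orientation: [5.5, 66.8, 2.7]
contact_force: [-2.0, 1.5, 3.8]
width: 0.111
```

```bash
python3 gl.py -10 0 140 25
```

```text
clk 9.9667 bottom now mm [-36.4 104.4 139. ] yaw/tilt/roll [ 0.36 23.07  2.34] F [-2.   1.5  3.8] T [0.47 0.36 0.25] qv 0.9 q [-37. -13. 123.  18.  53. -43.]
n 3 row lin [0.055, -0.85, 0.184] ang [0.014, -0.094, -0.12] tot mm [   4.9 -102.1   22. ] deg [ 0.28 -1.93 -2.48]
  via [ 0.49  -0.213  0.208]
  via [ 0.496 -0.248  0.208]
  via [ 0.502 -0.282  0.208]
```

Run:
```python
from h import *
from plant import arm
import cv2
for n in["side","wrist","top"]:
    s=arm.read_state();print(s["contact_force"],s["wrist_torque"],s["clock"])
    c=arm.camera(n)
    if n=="wrist":c=wristRt(c,s)
    pickle.dump(c,open(n+"5.pkl","wb"));cv2.imwrite(f"pics/{n}5.png",c["img"][:,:,::-1])
```

```text
[-1.98455532  1.49720961  3.83238448] [0.46500019 0.35947182 0.2506683 ] 9.9667
[-4.04695731e+00  9.61223755e-04  9.70875820e-01] [0.21780908 0.62205564 0.25348587] 10.0167
[-2.70667812 -0.11679121  1.23502223] [0.09625403 0.71244044 0.16160202] 10.0667
```

View pics/side5.png

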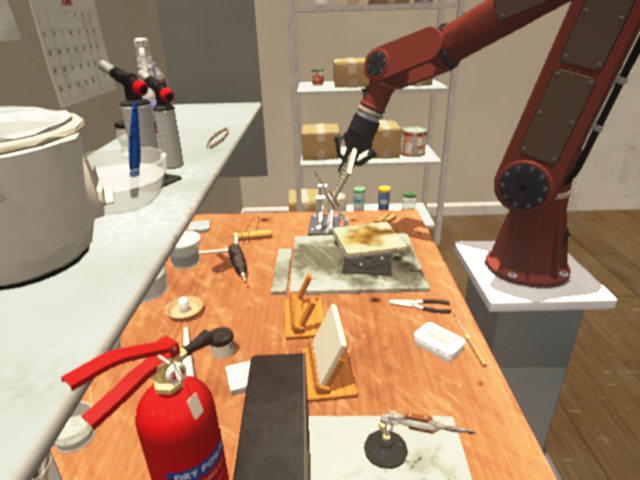

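View pics/wrist5.png

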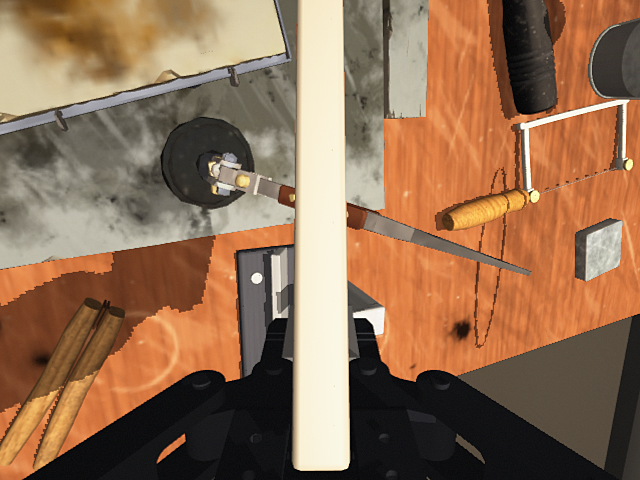

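View pics/top5.png

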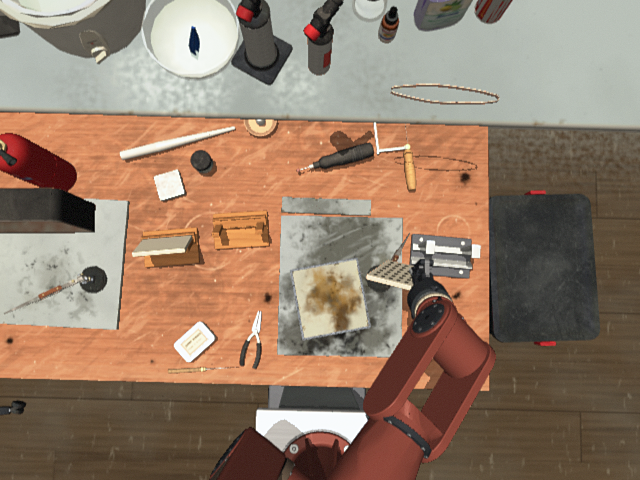

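Call:
jog_arm([
  {"linear": [-0.3,0.05,0],"angular": [0,0,0]},
  {"linear": [-0.5,0,0],"angular": [0,0,0]},
  {"linear": [-0.5,0,0],"angular": [0,0,0]},
  {"linear": [-0.5,0,0],"angular": [0,0,0]},
  {"linear": [-0.4,0,0],"angular": [0,0,0]},
  {"linear": [0,0,0],"angular": [0,0,0]},
  {"linear": [0,0,0],"angular": [0,0,0]},
  {"linear": [0,0,0],"angular": [0,0,0]},
])

```text
clock: 10.78
tcp_pos: [0.4483, -0.1739, 0.2851]
orientation: [4.5, 67.0, 2.3]
contact_force: [-0.1, 0.1, -2.4]
width: 0.108
```

```bash
python3 gl.py -10 0 140 25
python3 - <<'E'
from h import *
from plant import arm
import cv2
for n in["side","wrist","top"]:
    s=arm.read_state();
    c=arm.camera(n)
    if n=="wrist":c=wristRt(c,s)
    pickle.dump(c,open(n+"6.pkl","wb"));cv2.imwrite(f"pics/{n}6.png",c["img"][:,:,::-1])
    if n=="side": cv2.imwrite(f"pics/{n}6z.png",cv2.resize(c["img"][80:280,250:450,::-1],None,fx=3,fy=3,interpolation=cv2.INTER_CUBIC))
    if n=="top": cv2.imwrite(f"pics/{n}6z.png",cv2.resize(c["img"][200:340,340:500,::-1],None,fx=4,fy=4,interpolation=cv2.INTER_CUBIC))
E
```

```text
clk 10.7833 bottom now mm [-72.1 107.1 216. ] yaw/tilt/roll [ 1.02 22.93  1.89] F [-0.1  0.1 -2.4] T [-0.04  0.26  0.01] qv 1.2 q [-39. -22. 121.  17.  64. -42.]
n 4 row lin [0.574, -0.67, 0.144] ang [0.032, -0.076, -0.084] tot mm [  89.9 -108.7   23.6] deg [ 0.89 -2.09 -2.3 ]
  via [ 0.475 -0.227  0.246]
  via [ 0.488 -0.255  0.227]
  via [ 0.502 -0.282  0.208]
```

View pics/side6z.png

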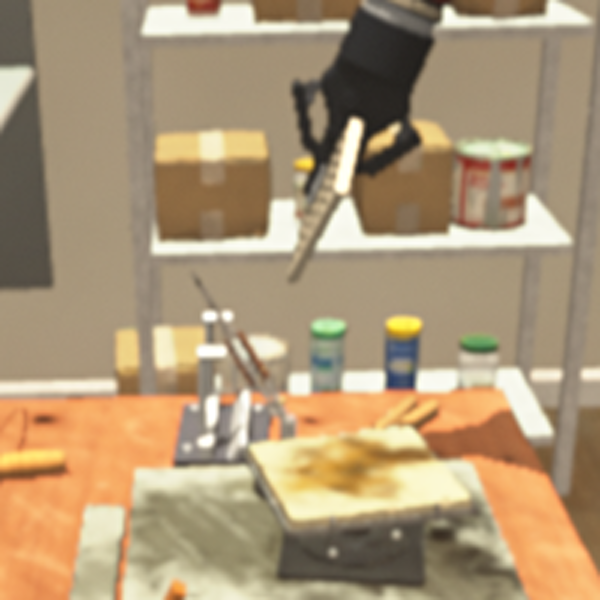

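View pics/wrist6.png

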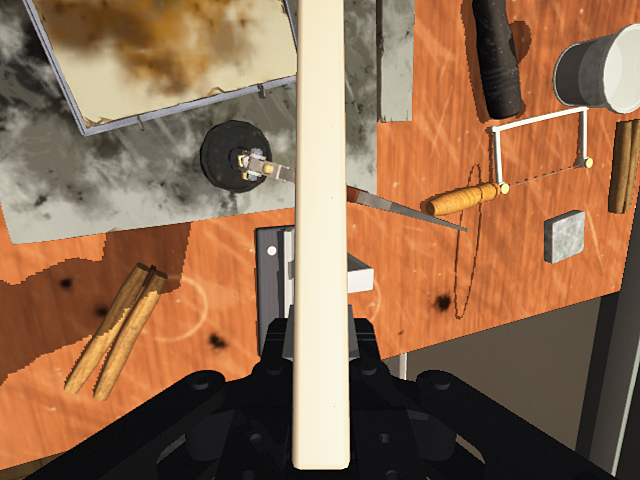

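View pics/top6z.png

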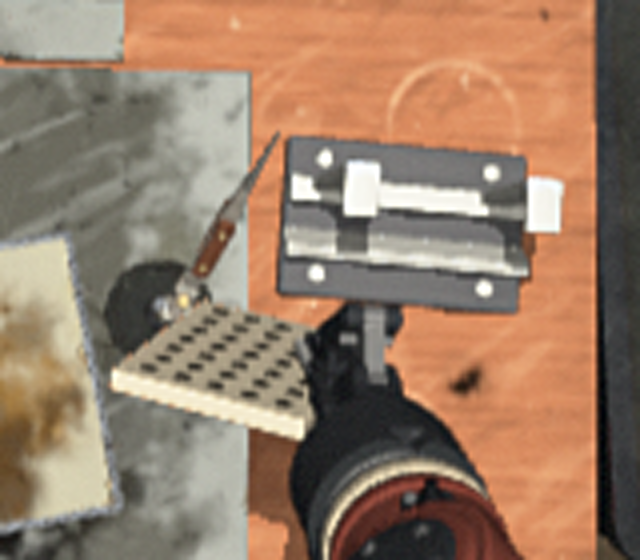

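Run:
```python
import cv2,pickle
c=pickle.load(open("top6.pkl","rb"))["img"][:,:,::-1]
cv2.imwrite("pics/t6.png",cv2.resize(c[265:315,360:425],None,fx=12,fy=12,interpolation=cv2.INTER_CUBIC))
c=pickle.load(open("side6.pkl","rb"))["img"][:,:,::-1]
cv2.imwrite("pics/s6.png",cv2.resize(c[100:180,330:400],None,fx=8,fy=7.5,interpolation=cv2.INTER_CUBIC))
```

```text
(no output)
```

View pics/t6.png

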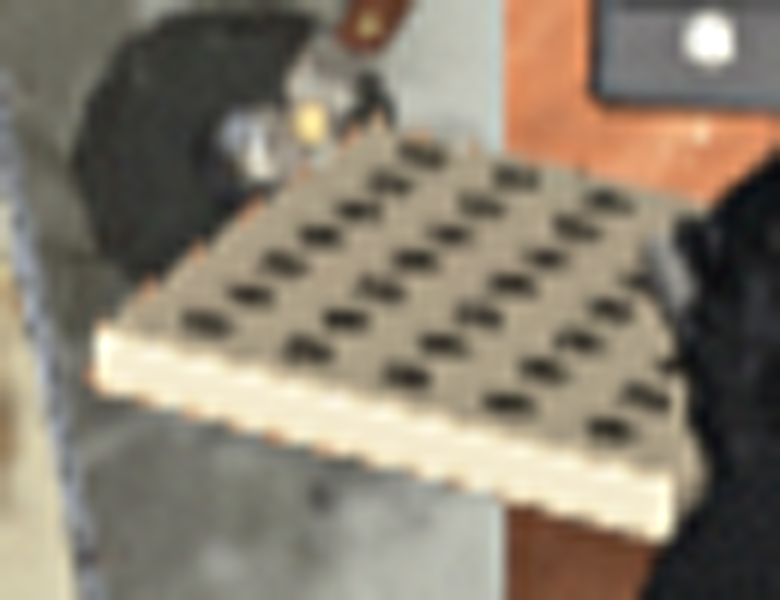

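View pics/s6.png

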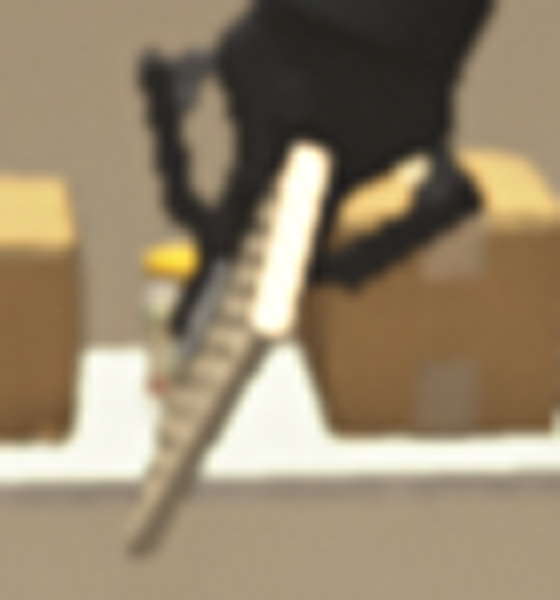

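```bash
cat > fit3.py <<'E'
from h import *
from scipy.optimize import least_squares
ct=pickle.load(open("top6.pkl","rb"));cs=pickle.load(open("side6.pkl","rb"));cw=pickle.load(open("wrist6.pkl","rb"))
T=lambda L:np.array(L)/12+[360,265]-.5
Sd=lambda L:np.array(L)/[8,7.5]+[330,100]-.5
# corners tile frame centre origin: (x,y,z)
ctop=np.array([(5,60,-47.5),(-5,60,-47.5),(5,60,47.5),(-5,60,47.5),(5,-60,-47.5)]); otop=T([(100,330),(95,385),(672,478),(668,540),(380,125)])
hol=[];oh=[]
py,pz,oz=15.75,16.65,.8
for k,(a,b) in enumerate([((207,322),(425,155)),((307,350),(518,178)),((408,376),(610,200))]):
    hol+= [(5,3*py,oz+(k-2)*pz),(5,-3*py,oz+(k-2)*pz)]; oh+=[a,b]
hol+=[(5,3*py,oz+1*pz),(5,3*py,oz+2*pz)]; oh+=[(508,404),(609,431)]
hol=np.array(hol);oh=T(oh)
# side
cside=np.array([(0,60,47.5),(0,60,-47.5),(0,-60,-47.5)]); oside=Sd([(312,145),(272,333),(138,552)])
from plant import arm
Tc=cw["T_tool_cam"]; W=np.eye(4);W[:3,:3]=cw["R"];W[:3,3]=cw["t"]; TT=np.linalg.inv(W)@np.linalg.inv(Tc) # tool->world
def tool_pts(P,p):
    phi,ty,tx=p   # tile centre in tool at x=tx,y=ty; rotation phi
    c,s=np.cos(phi),np.sin(phi); P=P/1e3
    # unrotated: tool x=-tile z, tool y=tile y, tool z=tile x ; rotate in (y, -z)
    y=P[:,1]*c-P[:,2]*s; z=P[:,1]*s+P[:,2]*c
    return np.c_[-z+tx,y+ty,P[:,0]]
def wp(P,p): return tool_pts(P,p)@TT[:3,:3].T+TT[:3,3]
def fun(p):
    q=p[:3]; o=p[3:5]; o2=p[5:7]
    return np.r_[(proj(ct,wp(ctop,q))+o-otop).ravel(),(proj(ct,wp(hol,q))+o-oh).ravel(),(proj(cs,wp(cside,q))+o2-oside).ravel(),o*1,o2*1]
for p0 in (60,80):
    r=least_squares(fun,[np.radians(p0),.05,-.01,0,0,0,0],loss='soft_l1',x_scale=[.1,.01,.01,1,1,1,1])
    print(np.degrees(r.x[0]),(r.x[1:3]*1e3).round(1),r.x[3:].round(1),r.cost); 
print(fun(r.x).round(1))
print("corners y,up rel TCP (mm): ", (tool_pts(np.array([(0,a,b) for a,b in[(60,47.5),(60,-47.5),(-60,-47.5),(-60,47.5)]]),r.x[:3])*1e3).round(0).tolist())
print("wrist corner proj",proj(cw,wp(np.array([(5,60,47.5),(-5,60,47.5.__float__())]),r.x[:3])))
E
python3 fit3.py
```

```text
59.625676082757884 [ 33.8 -13.6] [-0.1  0.5 -0.1 -0.1] 2.850682574304116
59.62567572533688 [ 33.8 -13.6] [-0.1  0.5 -0.1 -0.1] 2.8506825743038977
[-1.  -0.4 -1.1 -0.1  0.1  0.4 -0.3  0.3 -0.6 -1.1  0.2  0.1  0.3 -0.1
  0.1  0.   0.3 -0.1  0.1  0.1  0.5  0.   0.3  0.   0.6  0.1  0.4  0.4
 -0.1 -0.7 -0.2  0.3 -0.1  0.5 -0.1 -0.1]
corners y,up rel TCP (mm):  [[-89.0, 23.0, 0.0], [-41.0, 105.0, 0.0], [62.0, 44.0, 0.0], [14.0, -38.0, 0.0]]
wrist corner proj [[350.32137068 480.02021496]
 [289.41404342 480.06571373]]
```

```bash
python3 gl.py 5 -130 265 0 0,0,0
```

```text
clk 10.9333 bottom now mm [-96.8 104.9 271.9] yaw/tilt/roll [ 0.97 22.78  2.01] F [-0.5  0.3 -2.5] T [-0.   0.3  0. ] qv 0.2 q [-39. -22. 122.  17.  64. -42.]
n 7 row lin [0.087, -0.845, 0.341] ang [0.028, 0.473, -0.045] tot mm [  35.9 -238.    87.5] deg [ 1.36 22.76 -2.18]
  via [ 0.473 -0.242  0.285]
  via [ 0.499 -0.311  0.284]
  via [ 0.523 -0.38   0.28 ]
```

Call:
jog_arm([
  {"linear": [0,-0.5,0.1],"angular": [0.03,0.2,-0.04]},
  {"linear": [0,-0.8,0.34],"angular": [0.03,0.47,-0.04]},
  {"linear": [0,-0.8,0.34],"angular": [0.03,0.47,-0.04]},
  {"linear": [0,-0.8,0.34],"angular": [0.03,0.47,-0.04]},
  {"linear": [0,-0.8,0.34],"angular": [0.03,0.47,-0.04]},
  {"linear": [0,-0.8,0.34],"angular": [0.03,0.47,-0.04]},
  {"linear": [0,-0.7,0.3],"angular": [0.03,0.47,-0.04]},
  {"linear": [0,-0.5,0.2],"angular": [0,0.2,0]},
  {"linear": [0,0,0],"angular": [0,0,0]},
  {"linear": [0,0,0],"angular": [0,0,0]},
  {"linear": [0,0,0],"angular": [0,0,0]},
])

```text
clock: 11.85
tcp_pos: [0.5289, -0.4119, 0.2742]
orientation: [139.2, 88.2, 135.7]
contact_force: [-0.3, -0.1, -1.8]
width: 0.105
```

```bash
python3 gl.py 5 -127 165 0 0,0,0
```

```text
clk 11.85 bottom now mm [  -1.1 -127.9  262.2] yaw/tilt/roll [ 0.06 -1.36  1.18] F [-0.3 -0.1 -1.8] T [-0.05 -0.05  0.06] qv 1.3 q [-44.  17.  82.   0.  83. -40.]
n 3 row lin [0.809, -0.004, 0.063] ang [0.002, -0.066, -0.057] tot mm [97.  -1.1  8.4] deg [ 0.05 -1.36 -1.18]
  via [ 0.531 -0.411  0.242]
  via [ 0.533 -0.411  0.209]
  via [ 0.535 -0.411  0.177]
```

Call:
jog_arm([
  {"linear": [0.4,0,0.1],"angular": [0,-0.1,-0.08]},
  {"linear": [0.6,0,0.1],"angular": [0,-0.1,-0.08]},
  {"linear": [0.6,0,0],"angular": [0,0,0]},
  {"linear": [0.5,0,0],"angular": [0,0,0]},
  {"linear": [0.3,0,0],"angular": [0,0,0]},
  {"linear": [0,0,0],"angular": [0,0,0]},
  {"linear": [0,0,0],"angular": [0,0,0]},
])

```text
clock: 12.43
tcp_pos: [0.5346, -0.404, 0.1752]
orientation: [44.6, 89.7, 41.2]
contact_force: [0.5, -0.5, -0.3]
width: 0.107
```

```bash
python3 gl.py 5 -127 165 0 0,0,0
python3 - <<'E'
from plant import arm
import cv2
c=arm.camera("wrist");cv2.imwrite("pics/w7.png",c["img"][:,:,::-1])
c=arm.camera("side");cv2.imwrite(f"pics/s7.png",cv2.resize(c["img"][100:260,250:410,::-1],None,fx=3.5,fy=3.5,interpolation=cv2.INTER_CUBIC))
E
```

```text
clk 12.4333 bottom now mm [   4.1 -119.7  163.2] yaw/tilt/roll [0.2  0.21 0.21] F [ 0.5 -0.5 -0.3] T [-0.07  0.03 -0.01] qv 2.0 q [-43.  21.  89.   0.  71. -40.]
n 1 row lin [-0.046, -0.182, 0.021] ang [0.029, 0.03, -0.03] tot mm [-1.8 -7.3  0.8] deg [ 0.2   0.21 -0.21]
  via [ 0.535 -0.411  0.177]
```

View pics/w7.png

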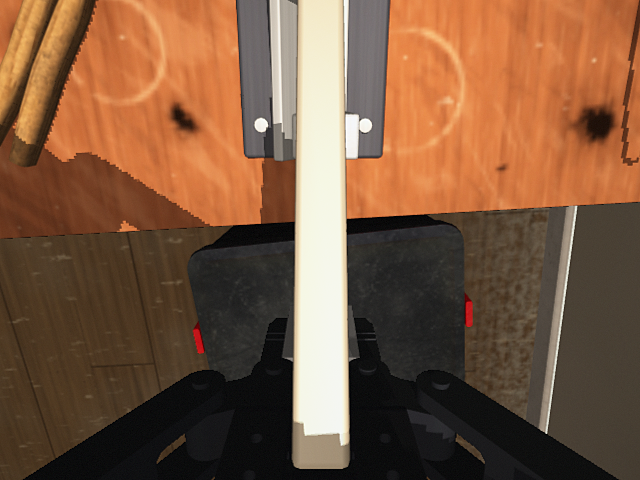

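View pics/s7.png

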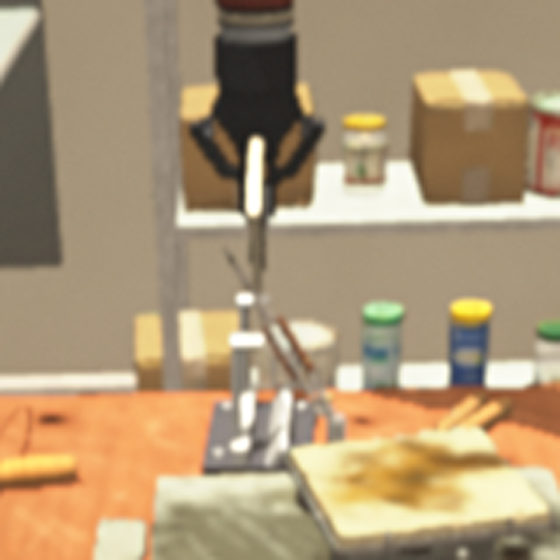

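Call:
jog_arm([
  {"linear": [0,0.18,0],"angular": [0,0,0]},
  {"linear": [-0.05,0.2,0],"angular": [0,0,0]},
  {"linear": [-0.1,0.2,0],"angular": [0,0,0]},
  {"linear": [-0.1,0.2,0],"angular": [0,0,0]},
  {"linear": [-0.1,0.15,0],"angular": [0,0,0]},
  {"linear": [0,0,0],"angular": [0,0,0]},
])

```text
clock: 13.03
tcp_pos: [0.5412, -0.3738, 0.2028]
orientation: [-46.1, 88.3, -49.5]
contact_force: [-0.0, 0.3, -1.3]
width: 0.108
```

```bash
python3 gl.py 5 -54 180 0 0,0,0
python3 - <<'E'
from plant import arm
import cv2
c=arm.camera("wrist");cv2.imwrite("pics/w8.png",c["img"][:,:,::-1])
E
```

```text
clk 13.0333 bottom now mm [  8.8 -89.1 190.8] yaw/tilt/roll [ 0.18  1.17 -1.21] F [-0.   0.3 -1.3] T [-0.1   0.03 -0.03] qv 0.6 q [-41.  17.  90.  -0.  71. -37.]
n 1 row lin [0.249, 0.883, -0.099] ang [0.024, 0.17, 0.176] tot mm [10.  35.3 -4. ] deg [0.16 1.17 1.21]
  via [ 0.54  -0.339  0.192]
```

View pics/w8.png

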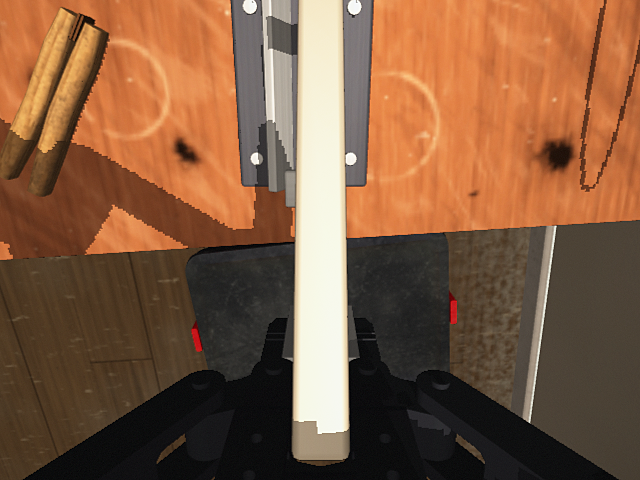

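Call:
jog_arm([
  {"linear": [0,-0.5,-0.06],"angular": [0,0.08,0.08]},
  {"linear": [0.1,-0.4,-0.06],"angular": [0,0.08,0.08]},
  {"linear": [0.4,0,0],"angular": [0,0,0]},
  {"linear": [0.2,0,0],"angular": [0,0,0]},
  {"linear": [0,0,0],"angular": [0,0,0]},
  {"linear": [0,0,0],"angular": [0,0,0]},
])

```text
clock: 13.58
tcp_pos: [0.5344, -0.4107, 0.1736]
orientation: [93.4, 89.9, 90.1]
contact_force: [0.7, -0.1, -1.0]
width: 0.113
```

```bash
cat > snap.py <<'E'
from h import *
from plant import arm
import cv2,sys
n=sys.argv[1]
s=arm.read_state()
for k in sys.argv[2:]:
    s=arm.read_state(); c=arm.camera(k)
    if k=="wrist":c=wristRt(c,s)
    pickle.dump((c,s),open(f"{k}{n}.pkl","wb"))
    cv2.imwrite(f"pics/{k}{n}.png",c["img"][:,:,::-1])
E
python3 gl.py 5 -119 161 0 0,0,0; python3 snap.py 9 top
python3 - <<'E'
import cv2
c=cv2.imread("pics/top9.png")
cv2.imwrite("pics/t9.png",cv2.resize(c[215:305,395:515],None,fx=6,fy=6,interpolation=cv2.INTER_CUBIC))
E
```

```text
clk 13.5833 bottom now mm [   4.3 -126.4  161.6] yaw/tilt/roll [ 0.23 -0.    0.08] F [ 0.7 -0.1 -1. ] T [-0.05  0.03  0.01] qv 1.2 q [-44.  21.  88.   0.  71. -40.]
n 1 row lin [0.016, 0.185, 0.018] ang [0.033, -0.001, -0.011] tot mm [0.6 7.4 0.7] deg [ 0.23 -0.   -0.08]
  via [ 0.536 -0.403  0.173]
```

View pics/t9.png

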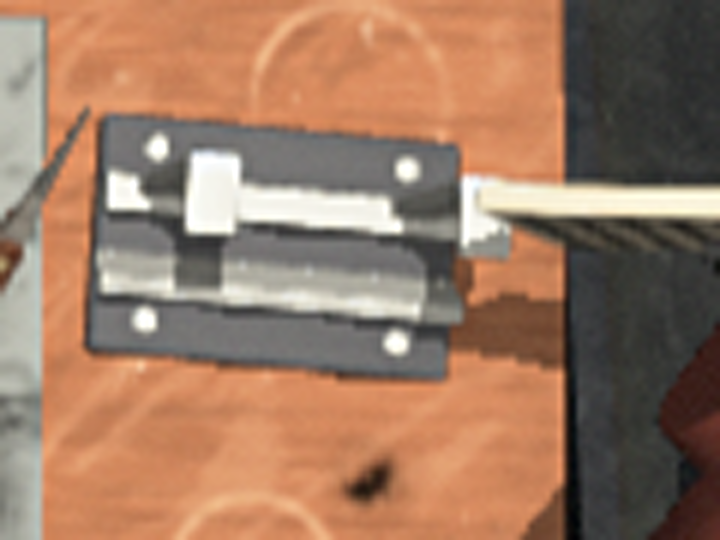

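Call:
jog_arm([
  {"linear": [0,0.3,0],"angular": [0,0,0]},
  {"linear": [0.05,0.4,0],"angular": [0,0,0]},
  {"linear": [0.05,0.5,0],"angular": [0,0,0]},
])

```text
clock: 13.88
tcp_pos: [0.5371, -0.3803, 0.1811]
orientation: [-81.8, 87.7, -85.1]
contact_force: [-9.4, -12.2, 14.1]
width: 0.111
```

```bash
python3 gl.py 5 -84 175 0 0,0,0
```

```text
clk 13.8833 bottom now mm [  5.1 -95.8 169.1] yaw/tilt/roll [ 0.31  0.33 -2.26] F [ -9.4 -12.2  14.1] T [-2.54  2.27  0.23] qv 17.8 q [-41.  18.  91.  -2.  69. -37.]
n 1 row lin [-0.16, 0.29, -0.001] ang [0.045, 0.048, 0.329] tot mm [-6.4 11.6 -0. ] deg [0.31 0.33 2.26]
  via [ 0.538 -0.368  0.187]
```

Call:
jog_arm([
  {"linear": [0.05,0.5,0],"angular": [0,0,0.2]},
  {"linear": [0.1,0.5,0],"angular": [0,0,0.2]},
  {"linear": [0.1,0.5,0],"angular": [0,0,0.2]},
])

```text
clock: 14.13
tcp_pos: [0.5425, -0.3352, 0.1871]
orientation: [-28.5, 88.8, -31.5]
contact_force: [-1.5, -6.9, 3.3]
width: 0.112
```

```bash
python3 gl.py 5 -54 180 0 0,0,0;python3 snap.py 10 wrist
```

```text
clk 14.1333 bottom now mm [  7.7 -50.5 175.1] yaw/tilt/roll [ 0.53  1.06 -0.58] F [-1.5 -6.9  3.3] T [-1.48  0.3  -0.03] qv 11.1 q [-38.  15.  94.   0.  70. -35.]
n 1 row lin [-0.123, -0.088, -0.067] ang [0.077, 0.155, 0.083] tot mm [-4.9 -3.5 -2.7] deg [0.53 1.07 0.57]
  via [ 0.54  -0.339  0.192]
```

View pics/wrist10.png

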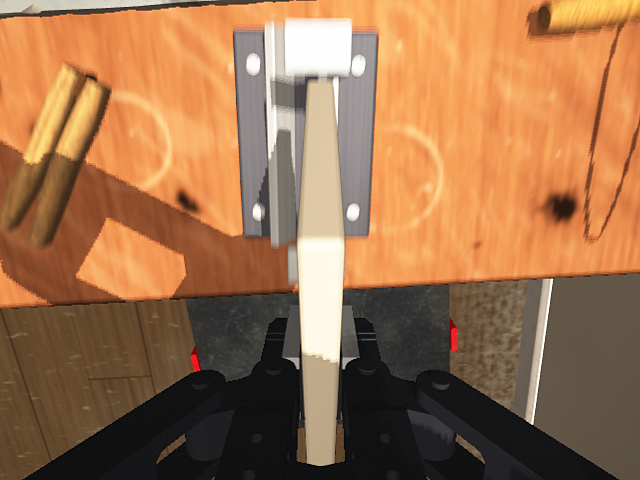

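```bash
cat > fitw.py <<'E'
from h import *
from scipy.optimize import least_squares
import sys
def fitw(name,P1,P2,P4=None,show=True):
    """P1: (uL,uR,v) etc; corners top+y, bottom+y, top-y"""
    c,s=pickle.load(open(name,"rb")); Ti=np.linalg.inv(c["T_tool_cam"]); c=dict(c);c["R"]=Ti[:3,:3];c["t"]=Ti[:3,3]
    P=[];O=[]
    for k,(yy,zz) in((P1,(60,47.5)),(P2,(60,-47.5)),(P4,(-60,47.5))):
        if k is None: continue
        P+=[(-5,yy,zz),(5,yy,zz)];O+=[(k[0],k[2]),(k[1],k[2])]
    P=np.array(P)/1e3;O=np.array(O)
    def tp(q):
        phi,ty,tx,tz=q;cc,ss=np.cos(phi),np.sin(phi)
        return np.c_[-(P[:,1]*ss+P[:,2]*cc)+tx,P[:,1]*cc-P[:,2]*ss+ty,P[:,0]+tz]
    f_=lambda q:(proj(c,tp(q))-O).ravel()
    r=least_squares(f_,[.3,.01,0,0],x_scale=[.1,.01,.01,.01]); phi,ty,tx,tz=r.x
    u=-ty;w=tx+.019  # grip rel centre: y=-ty, up = tx+.019
    gy=u*np.cos(phi)+w*np.sin(phi); gz=-u*np.sin(phi)+w*np.cos(phi)
    print("phi",np.degrees(phi).round(2),"centre tool x,y,z mm",(tx*1e3).round(1),(ty*1e3).round(1),(tz*1e3).round(1),"grip in tile y,z",(gy*1e3).round(1),(gz*1e3).round(1),"res",f_(r.x).round(1))
    return r.x
E
python3 -c "
from fitw import *
fitw('wrist10.pkl',(299,345,238),(307,336,79))
fitw('wrist10.pkl',(299,345,238),(307,336,79),(303,338,465))
"
```

```text
phi 22.31 centre tool x,y,z mm 10.0 16.9 0.3 grip in tile y,z -4.7 33.2 res [-0.2  0.   0.5 -0.   1.2 -0.  -1.8 -0. ]
phi 22.58 centre tool x,y,z mm 11.1 16.9 0.3 grip in tile y,z -4.1 34.3 res [-0.2  0.  -0.1 -0.   1.1 -0.2 -2.1 -0.2  5.9  0.2 -4.3  0.2]
```

Call:
jog_arm([
  {"linear": [0.08,0.35,-0.05],"angular": [0,0.1,0.1]},
  {"linear": [0.1,0.35,-0.03],"angular": [0,0,0.1]},
  {"linear": [0.08,0.2,0],"angular": [0,0,0.1]},
])

```text
clock: 14.43
tcp_pos: [0.5476, -0.3008, 0.1897]
orientation: [17.9, 88.4, 15.1]
contact_force: [-0.8, -2.0, 3.2]
width: 0.11
```

```bash
python3 gl.py 5 -15 174 0 0,0,0;python3 snap.py 11 wrist
```

```text
clk 14.4333 bottom now mm [ 10.7 -15.9 177.7] yaw/tilt/roll [0.74 1.48 0.48] F [-0.8 -2.   3.2] T [-0.81  0.13 -0.03] qv 6.4 q [-36.  14.  95.   1.  70. -33.]
n 1 row lin [0.09, 0.024, -0.144] ang [0.109, 0.215, -0.071] tot mm [ 3.6  0.9 -5.8] deg [ 0.75  1.48 -0.49]
  via [ 0.542 -0.3    0.186]
```

View pics/wrist11.png

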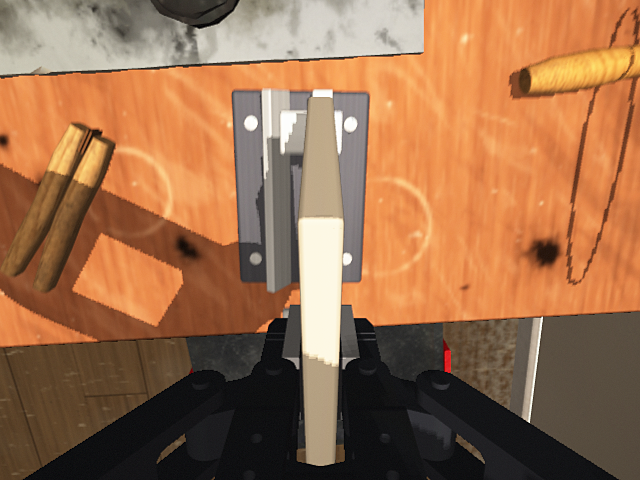

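```bash
python3 -c "
from fitw import *
fitw('wrist11.pkl',(300,343,217),(310,333.5,97))
"
```

```text
phi 16.8 centre tool x,y,z mm 15.4 12.9 0.3 grip in tile y,z -2.4 36.6 res [ 0.5  0.   0.3 -0.  -0.9  0.  -0.5 -0. ]
```

```bash
python3 snap.py 12 side top
python3 - <<'E'
import cv2
c=cv2.imread("pics/side12.png")
cv2.imwrite("pics/s12.png",cv2.resize(c[110:260,270:400],None,fx=4.5,fy=4,interpolation=cv2.INTER_CUBIC))
c=cv2.imread("pics/top12.png")
cv2.imwrite("pics/t12.png",cv2.resize(c[215:305,395:515],None,fx=6,fy=6,interpolation=cv2.INTER_CUBIC))
E
```

```text
(no output)
```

View pics/s12.png

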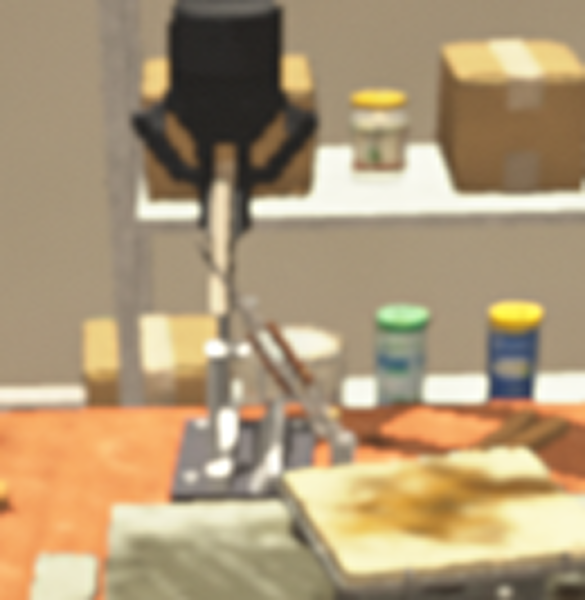

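View pics/t12.png

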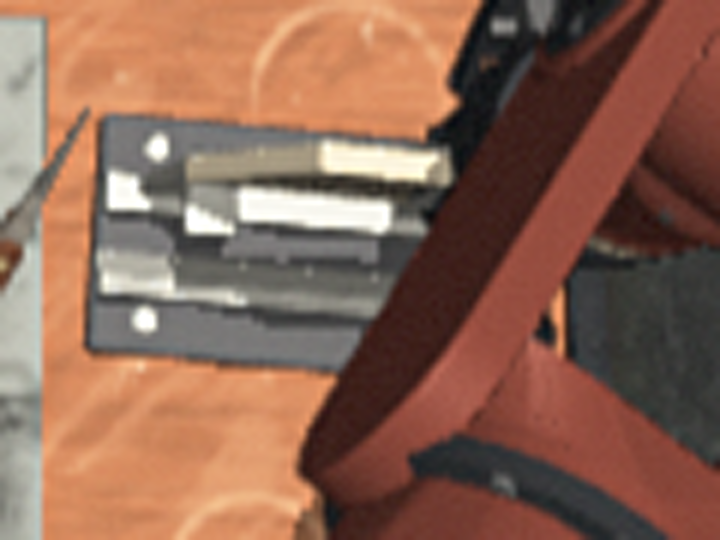

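```bash
python3 -c "
from fitw import *
fitw('wrist11.pkl',(303,338,188),(308,333,150))
for v in (97,110,120): fitw('wrist11.pkl',(300,343,217),(310,333.5,v))
"
python3 - <<'E'
import cv2
c=cv2.imread("pics/wrist11.png")
cv2.imwrite("pics/w11z.png",cv2.resize(c[80:240,260:380],None,fx=4,fy=4,interpolation=cv2.INTER_CUBIC))
E
```

```text
phi 0.14 centre tool x,y,z mm 19.6 -0.3 0.0 grip in tile y,z 0.4 38.6 res [-0.6  0.   0.8 -0.   2.1 -0.  -2.4 -0. ]
phi 16.8 centre tool x,y,z mm 15.4 12.9 0.3 grip in tile y,z -2.4 36.6 res [ 0.5  0.   0.3 -0.  -0.9  0.  -0.5 -0. ]
phi 13.52 centre tool x,y,z mm 12.5 9.4 0.3 grip in tile y,z -1.8 32.9 res [ 0.4  0.   0.4 -0.  -0.8  0.  -0.7 -0. ]
phi 10.96 centre tool x,y,z mm 10.2 6.8 0.3 grip in tile y,z -1.1 30.0 res [ 0.4  0.   0.4 -0.  -0.6  0.  -0.8 -0. ]
```

View pics/w11z.png

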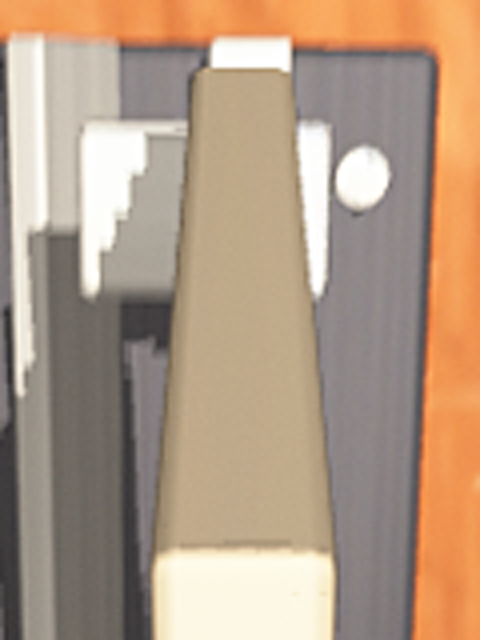

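Call:
jog_arm([
  {"linear": [0.15,0,-0.1],"angular": [0,0.2,0]},
  {"linear": [0.2,0,-0.05],"angular": [0,0,0]},
  {"linear": [0.2,0,0],"angular": [0,0,0]},
])

```text
clock: 14.83
tcp_pos: [0.5501, -0.2985, 0.1888]
orientation: [15.0, 88.8, 12.3]
contact_force: [-13.9, 5.9, 29.3]
width: 0.106
```

```bash
python3 gl.py 5 -15 174 0 0,0,0;python3 snap.py 13 wrist
python3 - <<'E'
import cv2
c=cv2.imread("pics/wrist13.png")
cv2.imwrite("pics/w13z.png",cv2.resize(c[80:240,260:380],None,fx=4,fy=4,interpolation=cv2.INTER_CUBIC))
E
```

```text
clk 14.8333 bottom now mm [ 13.1 -13.4 176.8] yaw/tilt/roll [0.89 1.14 0.31] F [-13.9   5.9  29.3] T [ 0.21  3.28 -0.43] qv 1.5 q [-35.  14.  95.   1.  70. -33.]
n 1 row lin [0.066, -0.037, -0.204] ang [0.13, 0.165, -0.046] tot mm [ 2.6 -1.5 -8.2] deg [ 0.89  1.14 -0.31]
  via [ 0.542 -0.3    0.186]
```

View pics/w13z.png

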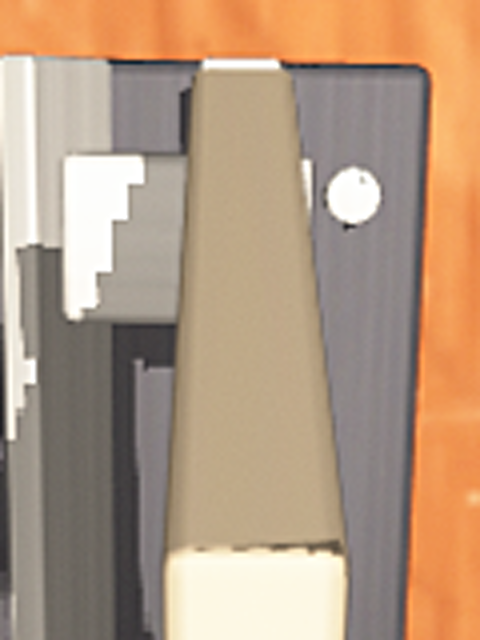

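Call:
jog_arm([
  {"linear": [-0.3,0,-0.1],"angular": [0,0,0]},
  {"linear": [-0.5,0,-0.1],"angular": [0,0,0]},
  {"linear": [-0.5,0,-0.2],"angular": [0,0,0]},
  {"linear": [-0.3,0,-0.2],"angular": [0,0,0]},
  {"linear": [0,0,0],"angular": [0,0,0]},
  {"linear": [0,0,0],"angular": [0,0,0]},
])

```text
clock: 15.38
tcp_pos: [0.5225, -0.2862, 0.254]
orientation: [53.9, 88.5, 51.4]
contact_force: [0.3, 0.5, -2.2]
width: 0.107
```

```bash
python3 gl.py -60 0 230 0 0,0,0;python3 snap.py 14 wrist top side
python3 - <<'E'
import cv2
c=cv2.imread("pics/wrist14.png")
cv2.imwrite("pics/w14z.png",cv2.resize(c[60:480,220:420],None,fx=1.4,fy=1.4,interpolation=cv2.INTER_CUBIC))
c=cv2.imread("pics/side14.png")
cv2.imwrite("pics/s14.png",cv2.resize(c[90:260,270:400],None,fx=4.5,fy=3.5,interpolation=cv2.INTER_CUBIC))
E
```

```text
clk 15.3833 bottom now mm [-15.3  -2.8 242. ] yaw/tilt/roll [1.12 0.87 1.19] F [ 0.3  0.5 -2.2] T [-0.01  0.01 -0.05] qv 1.4 q [-36.   8.  95.   2.  77. -34.]
n 2 row lin [0.144, 0.041, -0.56] ang [0.082, 0.062, -0.087] tot mm [ 11.4   3.5 -44.8] deg [ 1.13  0.86 -1.2 ]
  via [ 0.5   -0.283  0.248]
  via [ 0.478 -0.281  0.242]
```

View pics/w14z.png

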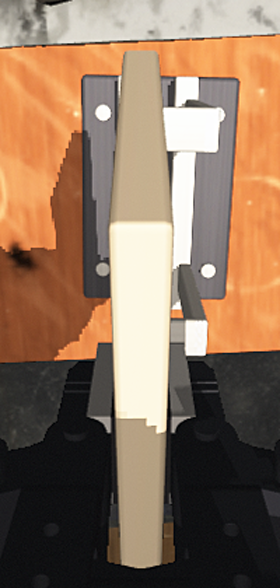

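View pics/s14.png

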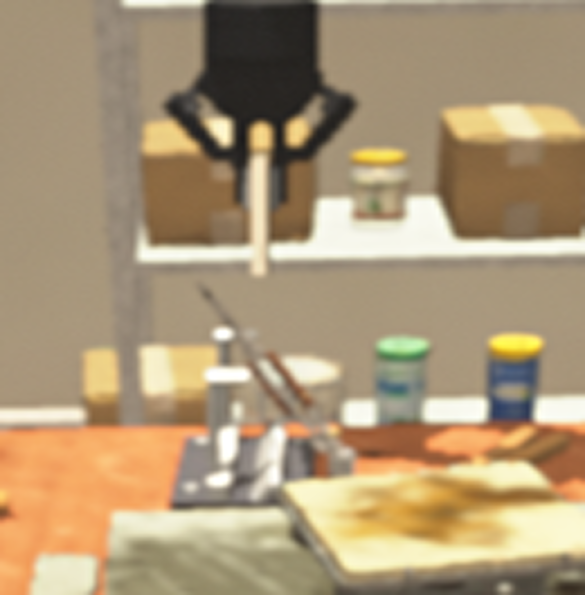

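```bash
cat > gt.py <<'E'
from h import *
from plant import arm
import sys
# usage: x y z tilt [toolroll_err] ; tile-in-tool params from tile.txt: phi tx ty tz (deg,mm)
S=np.array([.5379,-.2843,.012]);YAW=-3.55
phi,tx,ty,tz=[float(v) for v in open("tile.txt").read().split()]
c,sn=np.cos(np.radians(phi)),np.sin(np.radians(phi))
M=np.array([[0,-sn,-c],[0,c,-sn],[1,0,0]]); bc=np.array([tx+47.5*c,ty+47.5*sn,tz])/1e3
x,y,z,t=[float(v) for v in sys.argv[1:5]]
roll=float(sys.argv[5]) if len(sys.argv)>5 else 0
s=arm.read_state();RS=tileR(YAW,0);R0=Rm(s["orientation"])
Rt=R0@M; cur=RS.T@(s["tcp_pos"]+R0@bc-S)*1e3; e=Ro.from_matrix(RS.T@Rt).as_euler('ZYX',degrees=True)
print("clk",round(s["clock"],2),"tile bottom",cur.round(1),"yaw/tilt/roll",(e*[1,-1,1]).round(2),"F",s["contact_force"].round(1),"T",s["wrist_torque"].round(2),"qv",np.abs(s["qvel"]).max().round(1),"q",s["q"].round(0),"w",s["width"].round(3))
R=tileR(YAW,t)@Ro.from_euler('x',roll,degrees=True).as_matrix()@M.T; b=S+RS@np.array([x,y,z])/1e3
screw(s,b-R@bc,R)
E
echo "16.8 11.8 13.1 0" > tile.txt
python3 gt.py -5 0 70 25
```

```text
Traceback (most recent call last):
  File "gt.py", line 13, in <module>
    print("clk",round(s["clock"],2),"tile bottom",cur.round(1),"yaw/tilt/roll",(e*[1,-1,1]).round(2),"F",s["contact_force"].round(1),"T",s["wrist_torque"].round(2),"qv",np.abs(s["qvel"]).max().round(1),"q",s["q"].round(0),"w",s["width"].round(3))
                                                                                                                                                                                                                                  ^^^^^^^^^^^^^^^^
AttributeError: 'float' object has no attribute 'round'
```

```bash
sed -i 's/s\["width"\].round(3)/round(s["width"],3)/' gt.py; python3 gt.py -5 0 70 25; python3 gt.py -30 0 130 25
```

```text
clk 15.53 tile bottom [-15.3  24.8 184. ] yaw/tilt/roll [ 1.13  0.76 18.  ] F [-0.1  0.4 -2. ] T [-0.01 -0.01 -0.03] qv 0.7 q [-36.   8.  95.   1.  77. -34.] w 0.111
n 4 row lin [0.693, 0.03, -0.221] ang [0.16, -0.871, -0.654] tot mm [113.6  -8.  -17.6] deg [  4.41 -23.97 -17.98]
  via [ 0.508 -0.284  0.196]
  via [ 0.506 -0.287  0.167]
  via [ 0.506 -0.291  0.139]
clk 15.53 tile bottom [-15.3  24.8 184. ] yaw/tilt/roll [ 1.13  0.76 18.  ] F [-0.1  0.4 -2. ] T [-0.01 -0.01 -0.03] qv 0.7 q [-36.   8.  95.   1.  77. -34.] w 0.111
n 4 row lin [0.294, -0.008, -0.312] ang [0.16, -0.871, -0.654] tot mm [ 53.3  -6.2 -41.8] deg [  4.41 -23.97 -17.98]
  via [ 0.499 -0.286  0.228]
  via [ 0.489 -0.288  0.214]
  via [ 0.481 -0.29   0.199]
```

Call:
jog_arm([
  {"linear": [0.1,0,-0.25],"angular": [0.1,-0.55,-0.4]},
  {"linear": [0.2,0,-0.25],"angular": [0.1,-0.6,-0.45]},
  {"linear": [0.2,0,-0.25],"angular": [0.1,-0.6,-0.45]},
  {"linear": [0.2,0,-0.25],"angular": [0.1,-0.6,-0.45]},
  {"linear": [0.2,0,-0.2],"angular": [0.1,-0.6,-0.45]},
  {"linear": [0.2,0,-0.1],"angular": [0.1,-0.5,-0.4]},
  {"linear": [0,0,0],"angular": [0,0,0]},
  {"linear": [0,0,0],"angular": [0,0,0]},
])

```text
clock: 16.2
tcp_pos: [0.4746, -0.2833, 0.1828]
orientation: [-31.6, 60.8, -38.9]
contact_force: [0.5, -1.6, -0.3]
width: 0.109
```

```bash
python3 gt.py -15 0 70 25;  python3 snap.py 15 wrist side top
python3 - <<'E'
import cv2
c=cv2.imread("pics/top15.png")
cv2.imwrite("pics/t15.png",cv2.resize(c[215:305,395:515],None,fx=6,fy=6,interpolation=cv2.INTER_CUBIC))
E
```

```text
clk 16.2 tile bottom [-37.3   6.6 113.9] yaw/tilt/roll [-0.12 24.56  0.46] F [ 0.5 -1.6 -0.3] T [0.19 0.25 0.  ] qv 4.3 q [-38. -10. 125.  -1.  36. -30.] w 0.109
n 2 row lin [0.611, 0.1, 0.018] ang [0.001, -0.033, -0.03] tot mm [48.9  7.9  1.5] deg [ 0.02 -0.45 -0.41]
  via [ 0.485 -0.287  0.161]
  via [ 0.496 -0.291  0.139]
```

View pics/wrist15.png

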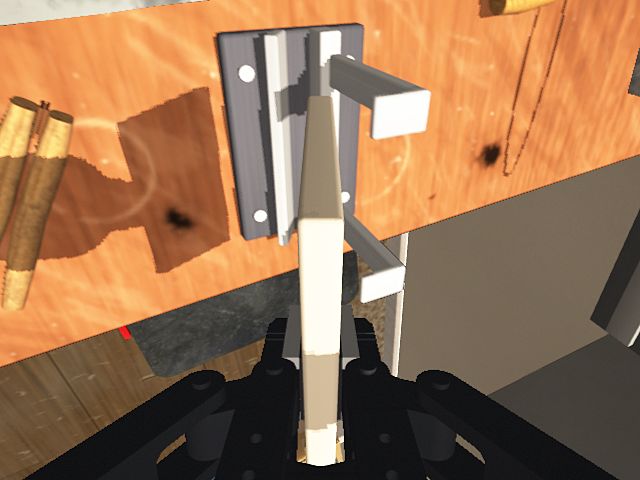

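View pics/t15.png

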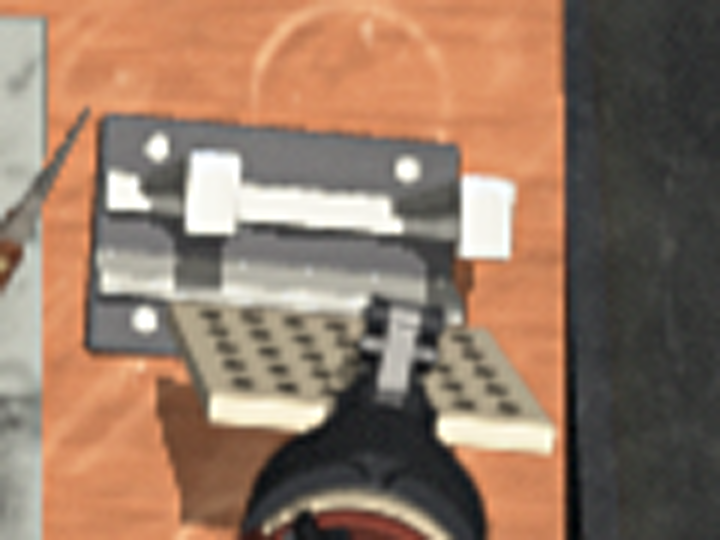

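```bash
cat > fit4.py <<'E'
from h import *
from scipy.optimize import least_squares
def run(tf,wf,Z,top,wr):
    ct,s=pickle.load(open(tf,"rb"));cw,_=pickle.load(open(wf,"rb"))
    Ti=np.linalg.inv(cw["T_tool_cam"]); cl=dict(cw);cl["R"]=Ti[:3,:3];cl["t"]=Ti[:3,3]
    R0=Rm(s["orientation"]);p0=s["tcp_pos"]
    P=np.array([a for a,_ in top])/1e3;O=Z(np.array([b for _,b in top],float))
    Pw=np.array([a for a,_ in wr])/1e3;Ow=np.array([b for _,b in wr],float)
    def tp(P,q):
        phi,ty,tx,tz=q[:4];c,sn=np.cos(phi),np.sin(phi)
        return np.c_[-(P[:,1]*sn+P[:,2]*c)+tx,P[:,1]*c-P[:,2]*sn+ty,P[:,0]+tz]
    def fun(q):
        return np.r_[(proj(ct,tp(P,q)@R0.T+p0)+q[4:6]-O).ravel()*1.5,q[4:6]*1.0,((proj(cl,tp(Pw,q))+q[6:8]-Ow)*.4).ravel(),q[6:8]*.15,q[3]*1e3*.5]
    r=least_squares(fun,[.3,.01,.01,0,0,0,0,0],x_scale=[.1,.01,.01,.01,1,1,1,1],loss='soft_l1')
    phi,ty,tx,tz=r.x[:4];print("phi tx ty tz",np.degrees(phi).round(2),(np.array([tx,ty,tz])*1e3).round(1),"off",r.x[4:].round(1),"res",fun(r.x).round(1))
if __name__=="__main__":
    py,pz,oz=15.75,16.65,.8
    run("top15.pkl","wrist15.pkl",lambda a:a/6+[395,215]-.4,
     [((-5,60,47.5),(213,425)),((5,60,47.5),(207,397)),((5,-60,47.5),(553,428)),((-5,-60,47.5),(550,450)),((5,60,-47.5),(168,303)),((5,-60,-47.5),(485,333)),
      ((5,3*py,oz+2*pz),(238,385)),((5,3*py,oz-2*pz),(210,317)),((5,-3*py,oz+2*pz),(508,407)),((5,-3*py,oz-2*pz),(465,340))],
     [((-5,60,47.5),(300,217)),((5,60,47.5),(343,219)),((-5,60,-47.5),(307,98)),((5,60,-47.5),(332,98))])
E
python3 fit4.py
```

```text
phi tx ty tz 15.82 [ 8.3 13.3  0.2] off [-0.4  2.1 -0.2  1.7] res [-1.8 -0.5  0.8 -0.2  0.7  0.3  0.1  1.4 -0.2 -1.2  0.3 -1.1  0.5  0.
 -0.5 -0.3  0.3  0.9 -0.7  0.  -0.4  2.1 -0.9  0.4  0.2 -0.4  0.3 -0.
  0.2 -0.  -0.   0.3  0.1]
```

```bash
echo "16.3 10.5 13.2 0.2" > tile.txt; python3 gt.py -7 0 40 25
```

```text
clk 16.35 tile bottom [-35.2   4.9 117.8] yaw/tilt/roll [-0.07 24.76 -0.19] F [ 1.1 -0.  -1.9] T [0.22 0.28 0.04] qv 2.1 q [-38. -10. 125.  -1.  36. -30.] w 0.107
n 3 row lin [0.671, 0.153, -0.061] ang [0.001, -0.012, 0.011] tot mm [80.5 18.5 -7.2] deg [ 0.01 -0.25  0.22]
  via [ 0.486 -0.287  0.159]
  via [ 0.495 -0.29   0.133]
  via [ 0.504 -0.292  0.107]
```

Call:
jog_arm([
  {"linear": [0.3,0.08,-0.05],"angular": [0,0,0]},
  {"linear": [0.5,0.12,-0.05],"angular": [0,0,0]},
  {"linear": [0.5,0.12,-0.05],"angular": [0,0,0]},
  {"linear": [0.4,0.1,0],"angular": [0,0,0]},
  {"linear": [0.3,0.05,0],"angular": [0,0,0]},
  {"linear": [0,0,0],"angular": [0,0,0]},
  {"linear": [0,0,0],"angular": [0,0,0]},
])

```text
clock: 16.93
tcp_pos: [0.522, -0.3035, 0.1212]
orientation: [-31.5, 59.5, -38.8]
contact_force: [-4.8, 0.9, -1.0]
width: 0.107
```

```bash
python3 gt.py -1 0 22 25;  python3 snap.py 16 side top
python3 - <<'E'
import cv2
c=cv2.imread("pics/top16.png")
cv2.imwrite("pics/t16.png",cv2.resize(c[215:305,395:515],None,fx=6,fy=6,interpolation=cv2.INTER_CUBIC))
c=cv2.imread("pics/side16.png")
cv2.imwrite("pics/s16.png",cv2.resize(c[130:260,270:400],None,fx=4.5,fy=4.5,interpolation=cv2.INTER_CUBIC))
E
```

```text
clk 16.93 tile bottom [ 12.  -11.2  53.9] yaw/tilt/roll [ 0.19 25.67 -0.82] F [-4.8  0.9 -1. ] T [ 0.49  1.02 -0.16] qv 2.3 q [-36.   2. 122.  -3.  25. -26.] w 0.107
n 1 row lin [0.479, 0.42, -0.621] ang [-0.004, 0.101, 0.108] tot mm [ 19.2  16.8 -24.9] deg [-0.03  0.69  0.74]
  via [ 0.51  -0.292  0.089]
```

View pics/s16.png

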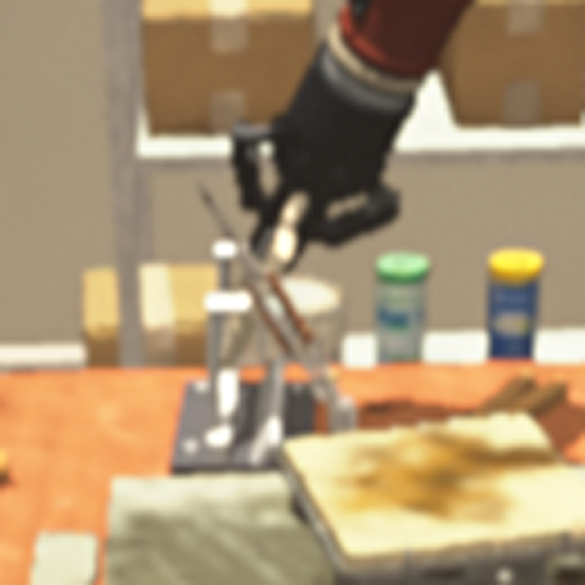

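View pics/t16.png

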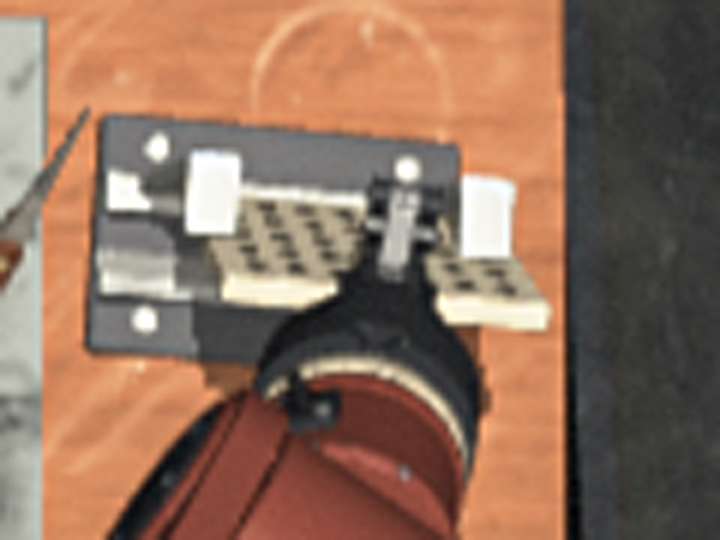

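Call:
jog_arm([
  {"linear": [0,0.15,-0.35],"angular": [0,0.05,0.05]},
  {"linear": [0,0.15,-0.35],"angular": [0,0.05,0.05]},
  {"linear": [0,0,0],"angular": [0,0,0]},
  {"linear": [0,0,0],"angular": [0,0,0]},
])

```text
clock: 17.37
tcp_pos: [0.5023, -0.2937, 0.113]
orientation: [-31.0, 59.5, -38.2]
contact_force: [0.5, -0.0, -1.0]
width: 0.113
```

```bash
python3 gt.py -1 0 22 25
```

```text
clk 17.37 tile bottom [-8.1 -2.4 45.8] yaw/tilt/roll [ 0.18 25.79 -0.56] F [ 0.5 -0.  -1. ] T [0.19 0.28 0.02] qv 1.3 q [-37.   1. 125.  -2.  24. -28.] w 0.113
n 1 row lin [0.575, 0.223, -0.079] ang [-0.01, 0.117, 0.071] tot mm [23.   8.9 -3.1] deg [-0.07  0.81  0.49]
  via [ 0.51  -0.292  0.089]
```

Call:
jog_arm([
  {"linear": [0.25,0.12,-0.1],"angular": [0,0.06,0.04]},
  {"linear": [0.25,0.1,-0.1],"angular": [0,0.06,0.03]},
  {"linear": [0,0,0],"angular": [0,0,0]},
  {"linear": [0,0,0],"angular": [0,0,0]},
])

```text
clock: 17.7
tcp_pos: [0.5078, -0.2931, 0.092]
orientation: [-30.9, 60.0, -38.2]
contact_force: [0.4, 0.5, -1.3]
width: 0.111
```

```bash
python3 gt.py 0 0 10 25
```

```text
clk 17.7 tile bottom [-3.  -1.1 24.7] yaw/tilt/roll [ 2.000e-02  2.537e+01 -2.200e-01] F [ 0.4  0.5 -1.3] T [0.19 0.27 0.01] qv 1.7 q [-36.   4. 124.  -2.  22. -27.] w 0.111
n 1 row lin [0.343, 0.125, -0.08] ang [-0.013, 0.052, 0.031] tot mm [13.7  5.  -3.2] deg [-0.09  0.36  0.21]
  via [ 0.511 -0.292  0.077]
```

Well placed over the slot mouth. A look before going in.

```bash
python3 snap.py 17 wrist top
python3 - <<'E'
import cv2
c=cv2.imread("pics/top17.png")
cv2.imwrite("pics/t17.png",cv2.resize(c[215:305,395:515],None,fx=6,fy=6,interpolation=cv2.INTER_CUBIC))
E
```

```text
(no output)
```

View pics/wrist17.png

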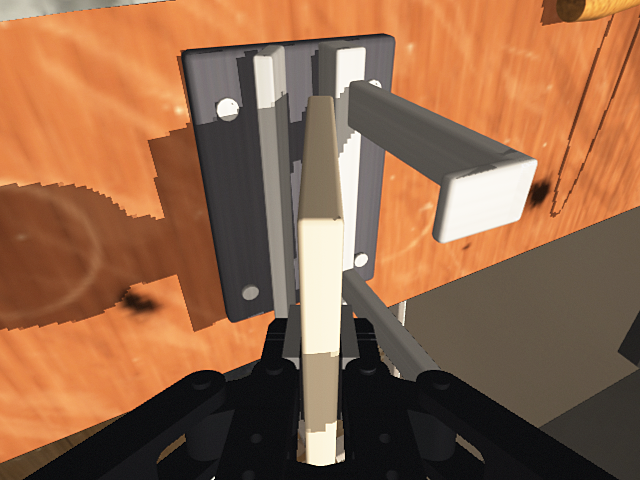

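View pics/t17.png

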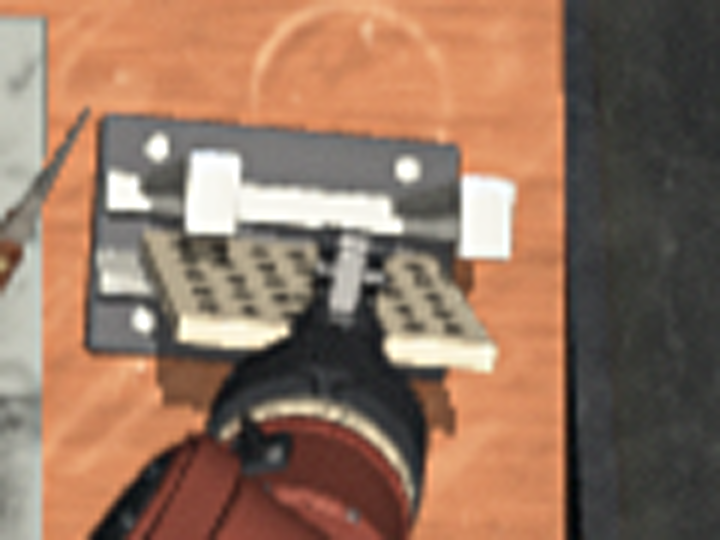

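Call:
jog_arm([
  {"linear": [0.2,0.07,-0.07],"angular": [0,0.05,0.02]},
  {"linear": [0.2,0.06,-0.06],"angular": [0,0,0]},
  {"linear": [0,0,0],"angular": [0,0,0]},
  {"linear": [0,0,0],"angular": [0,0,0]},
])

```text
clock: 18.13
tcp_pos: [0.511, -0.293, 0.0732]
orientation: [-31.1, 60.4, -38.3]
contact_force: [-0.1, 0.1, -2.2]
width: 0.11
```

```bash
python3 gt.py 0 0 3 25
```

```text
clk 18.13 tile bottom [-0.2 -0.7  5.8] yaw/tilt/roll [-0.09 25.04 -0.04] F [-0.1  0.1 -2.2] T [ 0.2   0.32 -0.04] qv 1.5 q [-36.   6. 124.  -3.  20. -26.] w 0.11
n 1 row lin [0.059, 0.033, -0.024] ang [-0.013, 0.002, 0.011] tot mm [ 2.3  1.3 -1. ] deg [-0.09  0.02  0.08]
  via [ 0.511 -0.292  0.07 ]
```

Call:
jog_arm([
  {"linear": [0.1,0.04,-0.03],"angular": [0,0,0]},
  {"linear": [0.1,0.03,-0.03],"angular": [0,0,0]},
  {"linear": [0,0,0],"angular": [0,0,0]},
])

```text
clock: 18.38
tcp_pos: [0.513, -0.293, 0.064]
orientation: [-31.0, 60.3, -38.3]
contact_force: [0.2, 0.1, -0.1]
width: 0.112
```

```bash
python3 gt.py 0 0 3 25
```

```text
clk 18.38 tile bottom [ 1.8 -0.6 -3.4] yaw/tilt/roll [-0.08 25.1  -0.08] F [ 0.2  0.1 -0.1] T [0.19 0.31 0.01] qv 0.5 q [-36.   8. 124.  -4.  19. -25.] w 0.112
n 1 row lin [-0.161, -0.035, 0.029] ang [-0.014, 0.011, 0.016] tot mm [-6.4 -1.4  1.2] deg [-0.1   0.07  0.11]
  via [ 0.511 -0.292  0.07 ]
```

Call:
jog_arm([
  {"linear": [0.08,0.03,-0.04],"angular": [0,0,0]},
  {"linear": [0.06,0.02,-0.03],"angular": [0,0,0]},
])

```text
clock: 18.55
tcp_pos: [0.5169, -0.2956, 0.0633]
orientation: [-31.0, 59.7, -38.3]
contact_force: [-17.2, 11.3, 27.0]
width: 0.107
```

```bash
python3 gt.py 0 0 0 25; python3 snap.py 18 wrist side
python3 - <<'E'
import cv2
c=cv2.imread("pics/side18.png")
cv2.imwrite("pics/s18.png",cv2.resize(c[130:260,270:400],None,fx=4.5,fy=4.5,interpolation=cv2.INTER_CUBIC))
E
```

```text
clk 18.55 tile bottom [ 6.5 -3.3 -4. ] yaw/tilt/roll [ 0.08 25.65 -0.46] F [-17.2  11.3  27. ] T [ 0.87  1.12 -0.06] qv 1.5 q [-36.   8. 124.  -4.  18. -25.] w 0.107
n 1 row lin [-0.172, 0.022, -0.086] ang [-0.017, 0.093, 0.063] tot mm [-6.9  0.9 -3.5] deg [-0.12  0.64  0.43]
  via [ 0.511 -0.292  0.067]
```

View pics/wrist18.png

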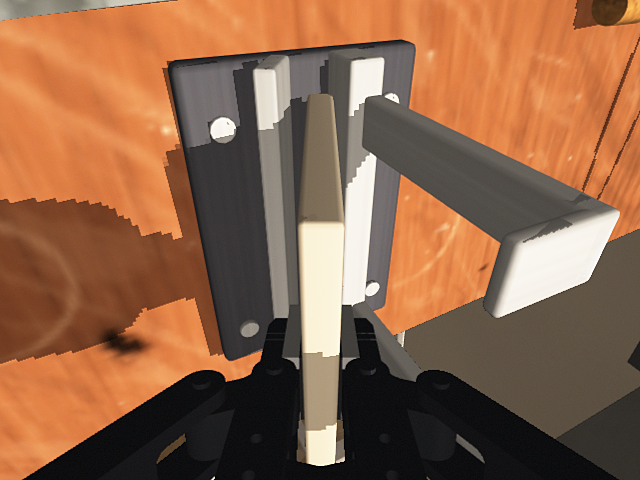

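View pics/s18.png

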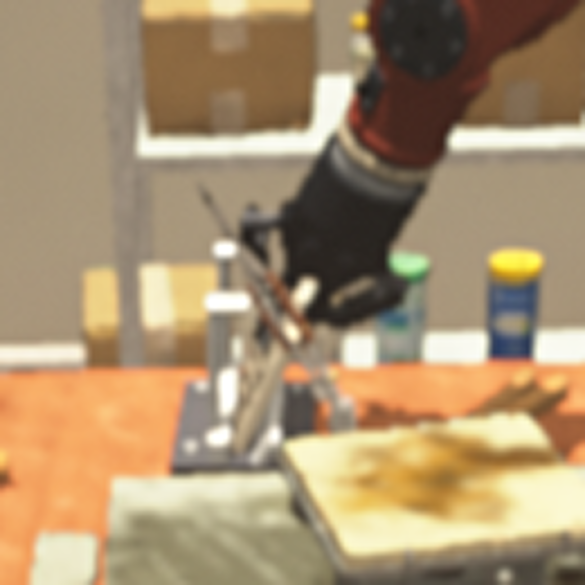

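Call:
jog_arm([
  {"linear": [0.03,0.05,-0.06],"angular": [0,0.05,0.4]},
  {"linear": [0.06,0.04,-0.05],"angular": [0,0,0.4]},
  {"linear": [0.06,0.04,-0.04],"angular": [0,0,0.4]},
])

```text
clock: 18.9
tcp_pos: [0.518, -0.2933, 0.0621]
orientation: [-17.5, 62.9, -22.5]
contact_force: [-19.1, 5.6, 19.8]
width: 0.107
```

```bash
python3 gl.py 0 0 0 25 ; python3 snap.py 19 wrist
```

```text
clk 18.9 bottom now mm [  7.4 -19.3  -5.1] yaw/tilt/roll [ 0.62 25.77 -8.76] F [-19.1   5.6  19.8] T [-0.14  2.24 -0.72] qv 86.7 q [-40.   9. 122.  20.  25. -52.]
n 2 row lin [-0.12, 0.115, -0.044] ang [0.036, 0.059, 0.618] tot mm [-9.9  8.8 -3.4] deg [0.5  0.81 8.5 ]
  via [ 0.515 -0.288  0.065]
  via [ 0.512 -0.283  0.068]
```

View pics/wrist19.png

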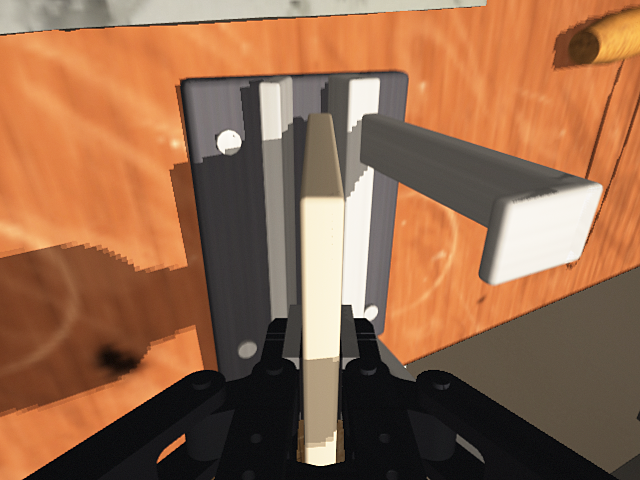

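Call:
jog_arm([
  {"linear": [0.03,0.04,-0.08],"angular": [0,0.05,0.4]},
  {"linear": [0.05,0.03,-0.06],"angular": [0,0.03,0.4]},
  {"linear": [0.05,0.03,-0.05],"angular": [0,0,0.35]},
  {"linear": [0,0,0],"angular": [0,0,0]},
])

```text
clock: 19.28
tcp_pos: [0.5164, -0.2946, 0.0635]
orientation: [-1.9, 64.2, -4.8]
contact_force: [-2.5, 0.0, -2.9]
width: 0.109
```

```bash
python3 gl.py 0 0 0 25 ; python3 snap.py 20 wrist top
python3 - <<'E'
import cv2
c=cv2.imread("pics/top20.png")
cv2.imwrite("pics/t20.png",cv2.resize(c[215:305,395:515],None,fx=6,fy=6,interpolation=cv2.INTER_CUBIC))
E
```

```text
clk 19.2833 bottom now mm [  6.2 -12.2  -4.3] yaw/tilt/roll [ 0.85 25.83 -0.93] F [-2.5  0.  -2.9] T [ 0.19  0.77 -0.06] qv 1.7 q [-45.  10. 119.  30.  34. -65.]
n 1 row lin [-0.167, 0.29, -0.067] ang [0.111, 0.122, 0.082] tot mm [-6.7 11.6 -2.7] deg [0.76 0.84 0.56]
  via [ 0.512 -0.283  0.068]
```

View pics/wrist20.png

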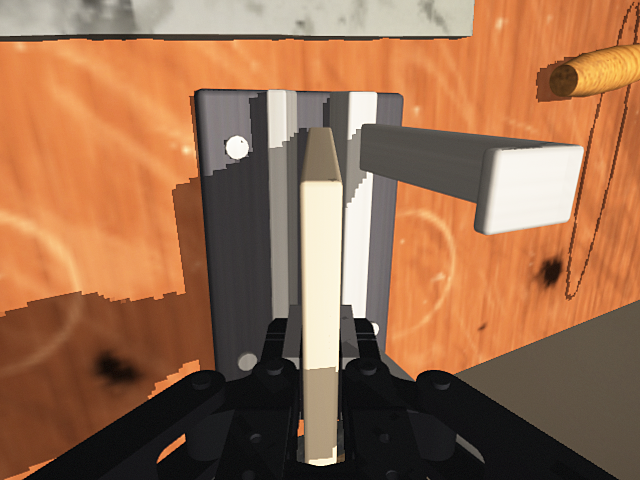

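View pics/t20.png

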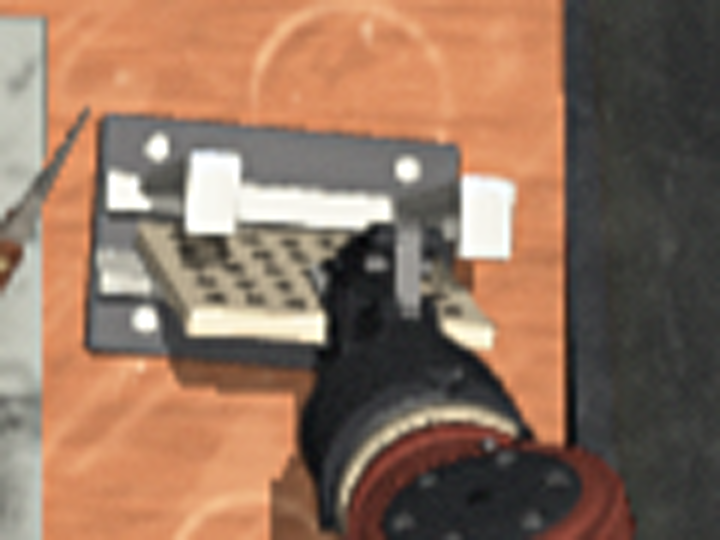

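Run:
```python
from fitw import *
fitw('wrist20.pkl',(301,342,183),(307,333.5,129))
import fit4
py,pz,oz=15.75,16.65,.8
fit4.run("top20.pkl","wrist20.pkl",lambda a:a/6+[395,215]-.4,
 [((-5,60,47.5),(190,333)),((5,60,47.5),(187,310)),((-5,-60,47.5),(492,347)),((5,-60,47.5),(493,322)),((5,60,-47.5),(138,230)),
  ((5,3*py,oz+2*pz),(217,298)),((5,2*py,oz+2*pz),(258,302))],
 [((-5,60,47.5),(301,183)),((5,60,47.5),(342,183)),((-5,60,-47.5),(307,129)),((5,60,-47.5),(333.5,129))])
```

```text
phi 4.13 centre tool x,y,z mm 8.4 7.3 0.4 grip in tile y,z -5.3 27.9 res [-0.8  0.   0.3 -0.   2.5 -0.  -1.6 -0. ]
phi tx ty tz 4.3 [8.2 7.6 0.1] off [0.4 1.4 0.9 0.5] res [-0.7  0.   1.  -0.2  0.1  0.6  1.   0.9 -0.2 -2.6 -0.4 -0.1 -0.7 -0.6
  0.4  1.4 -0.4  0.1  0.1  0.1  1.1 -0.1 -0.5 -0.2  0.1  0.1  0. ]
```

```bash
echo "4.2 5.5 7.5 0.2" > tile.txt; python3 gt.py 0.5 0 4 24; python3 gt.py 1 0 4 12
```

```text
clk 19.38 tile bottom [ 2.5 -1.2  3.5] yaw/tilt/roll [ 0.85 25.84  3.14] F [-5.9  1.9  5. ] T [-0.08  0.9  -0.15] qv 1.3 q [-45.  10. 119.  30.  33. -65.] w 0.108
n 1 row lin [-0.048, 0.11, 0.002] ang [0.099, 0.273, -0.509] tot mm [-1.9  4.4  0.1] deg [ 0.68  1.88 -3.5 ]
  via [ 0.516 -0.29   0.065]
clk 19.38 tile bottom [ 2.5 -1.2  3.5] yaw/tilt/roll [ 0.85 25.84  3.14] F [-5.9  1.9  5. ] T [-0.08  0.9  -0.15] qv 1.3 q [-45.  10. 119.  30.  33. -65.] w 0.108
n 3 row lin [-0.01, 0.036, 0.096] ang [0.008, 0.672, -0.165] tot mm [-0.2  4.3 11.6] deg [ 0.17 13.87 -3.4 ]
  via [ 0.52  -0.293  0.065]
  via [ 0.523 -0.292  0.067]
  via [ 0.527 -0.291  0.068]
```

Call:
jog_arm([
  {"linear": [-0.05,0.05,-0.03],"angular": [0.08,0.2,-0.25]},
  {"linear": [-0.02,0.05,0],"angular": [0,0.4,-0.25]},
  {"linear": [-0.01,0.03,0.05],"angular": [0,0.5,0]},
  {"linear": [0,0,0],"angular": [0,0,0]},
  {"linear": [0,0,0],"angular": [0,0,0]},
])

```text
clock: 19.8
tcp_pos: [0.5197, -0.2919, 0.0682]
orientation: [-13.7, 70.8, -18.3]
contact_force: [-0.1, 0.5, -2.3]
width: 0.108
```

```bash
python3 gt.py 1 0 4 10
```

```text
clk 19.8 tile bottom [-0.4 -2.2  5.5] yaw/tilt/roll [-0.31 18.63 -0.51] F [-0.1  0.5 -2.3] T [ 0.04  0.28 -0.01] qv 1.6 q [-40.  11. 116.  12.  36. -44.] w 0.108
n 2 row lin [0.026, 0.023, 0.112] ang [-0.07, 0.624, 0.042] tot mm [2.4 1.9 8.9] deg [-0.97  8.58  0.58]
  via [ 0.524 -0.291  0.069]
  via [ 0.529 -0.291  0.069]
```

Call:
jog_arm([
  {"linear": [0.01,0.03,0.08],"angular": [-0.03,0.4,0.02]},
  {"linear": [0.01,0.03,0.1],"angular": [-0.03,0.45,0.02]},
  {"linear": [0,0.02,0.05],"angular": [-0.02,0.4,0]},
  {"linear": [0,0,0],"angular": [0,0,0]},
  {"linear": [0,0,0],"angular": [0,0,0]},
])

```text
clock: 20.22
tcp_pos: [0.5259, -0.2861, 0.0651]
orientation: [-22.4, 79.6, -26.7]
contact_force: [-0.6, -0.7, -2.6]
width: 0.112
```

```bash
python3 gt.py 1.5 0 4 4
```

```text
clk 20.22 tile bottom [-2.6  4.6  0.4] yaw/tilt/roll [-0.39  9.65  0.17] F [-0.6 -0.7 -2.6] T [0.06 0.1  0.03] qv 0.8 q [-36.  15. 110.   2.  45. -33.] w 0.112
n 1 row lin [-0.057, -0.115, 0.25] ang [-0.115, 0.815, -0.019] tot mm [-2.3 -4.6 10. ] deg [-0.79  5.6  -0.13]
  via [ 0.535 -0.291  0.069]
```

Call:
jog_arm([
  {"linear": [-0.05,-0.04,0.1],"angular": [-0.06,0.3,0]},
  {"linear": [-0.03,-0.04,0.1],"angular": [-0.05,0.3,0]},
  {"linear": [0,0,0.03],"angular": [0,0.15,0]},
  {"linear": [0,0,0],"angular": [0,0,0]},
  {"linear": [0,0,0],"angular": [0,0,0]},
])

```text
clock: 20.63
tcp_pos: [0.5298, -0.2874, 0.0654]
orientation: [-40.4, 84.3, -44.2]
contact_force: [0.8, -0.0, -0.1]
width: 0.111
```

```bash
python3 gt.py 2 0 4 0;python3 snap.py 21 wrist top side
python3 - <<'E'
import cv2
c=cv2.imread("pics/top21.png")
cv2.imwrite("pics/t21.png",cv2.resize(c[215:305,395:515],None,fx=6,fy=6,interpolation=cv2.INTER_CUBIC))
c=cv2.imread("pics/side21.png")
cv2.imwrite("pics/s21.png",cv2.resize(c[130:260,270:400],None,fx=4.5,fy=4.5,interpolation=cv2.INTER_CUBIC))
E
```

```text
clk 20.63 tile bottom [-3.7  4.   0.1] yaw/tilt/roll [-0.04  4.31  0.52] F [ 0.8 -0.  -0.1] T [-0.08 -0.19  0.06] qv 1.3 q [-35.  18. 106.  -1.  51. -30.] w 0.111
n 1 row lin [-0.078, -0.092, 0.25] ang [-0.049, 0.624, -0.076] tot mm [-3.1 -3.7 10. ] deg [-0.34  4.29 -0.52]
  via [ 0.539 -0.291  0.07 ]
```

View pics/wrist21.png

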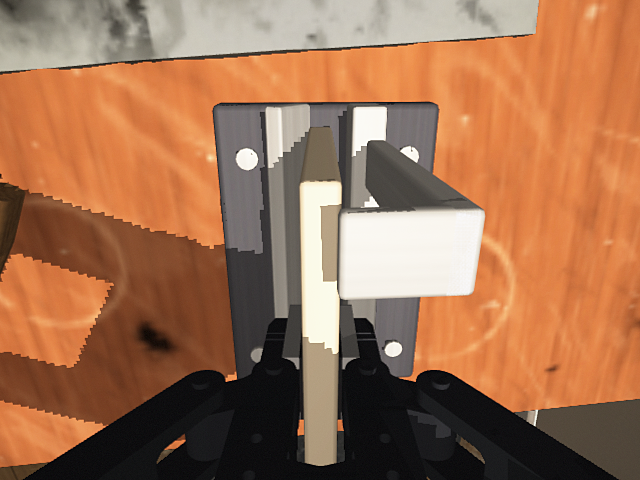

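View pics/s21.png

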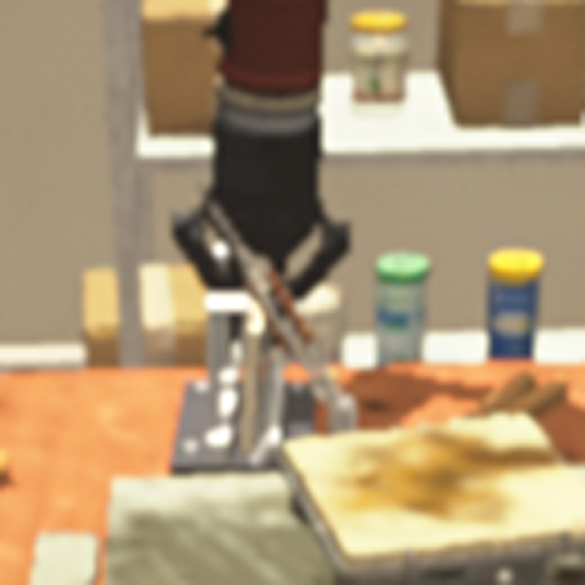

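View pics/t21.png

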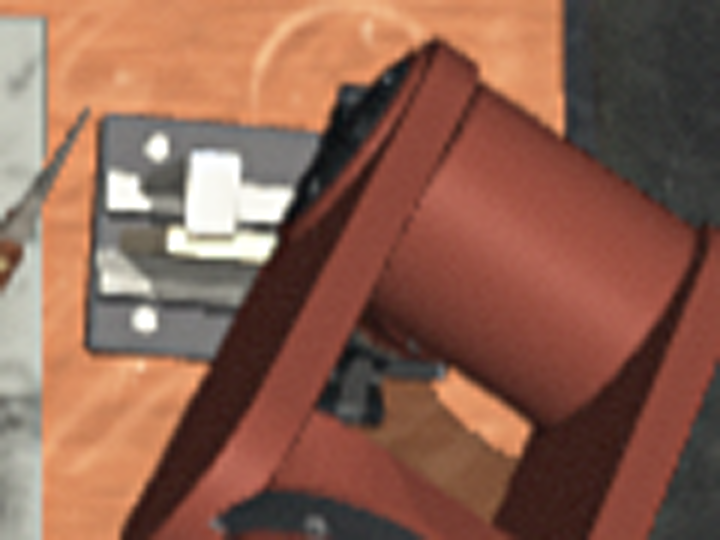

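Call:
jog_arm([
  {"linear": [-0.06,-0.05,0.08],"angular": [-0.02,0.2,-0.04]},
  {"linear": [-0.04,-0.06,0.1],"angular": [-0.02,0.2,-0.03]},
  {"linear": [0,-0.03,0.06],"angular": [0,0.2,0]},
  {"linear": [0,0,0],"angular": [0,0,0]},
  {"linear": [0,0,0],"angular": [0,0,0]},
])

```text
clock: 21.2
tcp_pos: [0.5356, -0.2922, 0.0693]
orientation: [-90.8, 86.0, -94.5]
contact_force: [0.1, 0.0, -2.1]
width: 0.111
```

```bash
python3 gt.py 2.5 0 2 -2;python3 snap.py 22 wrist
```

```text
clk 21.2 tile bottom [-1.6 -0.8  3.8] yaw/tilt/roll [-0.16 -0.05  0.17] F [ 0.1  0.  -2.1] T [0.08 0.05 0.03] qv 0.3 q [-33.  20. 102.  -4.  56. -27.] w 0.111
n 1 row lin [0.042, 0.028, 0.149] ang [-0.044, 0.28, -0.025] tot mm [1.7 1.1 6. ] deg [-0.3   1.93 -0.17]
  via [ 0.542 -0.292  0.068]
```

View pics/wrist22.png

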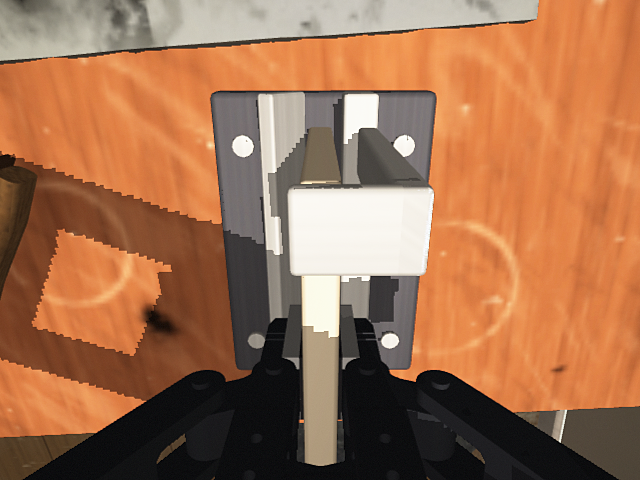

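Run:
```python
from h import *
c,s=pickle.load(open("wrist22.pkl","rb"))
S=np.array([.5379,-.2843,.012]);R=tileR(-3.55,0)
for n,p in dict(P1=(-6,60,99),P1b=(4,60,99),P2=(-6,60,4),P2b=(4,60,4),clip1=(-8,62,112),clip2=(21.6,62,112),clip3=(-8,42,112),clip4=(21.6,42,112),wall=(8,75,18),lip=(-20,75,18)).items():
    print(n,proj(c,S+R@(np.array(p)/1e3)).round(1))
import cv2
im=cv2.imread("pics/wrist22.png");cv2.imwrite("pics/w22z.png",cv2.resize(im[80:290,240:450],None,fx=2.8,fy=2.8,interpolation=cv2.INTER_CUBIC))
```

```text
P1 [[301.5 180.3]]
P1b [[345.  180.1]]
P2 [[310.5 127.1]]
P2b [[333.4 127. ]]
clip1 [[288.5 186.5]]
clip2 [[436.9 186. ]]
clip3 [[291.5 276.1]]
clip4 [[427.6 275.7]]
wall [[344.9  92.3]]
lip [[273.7  92.6]]
```

View pics/w22z.png

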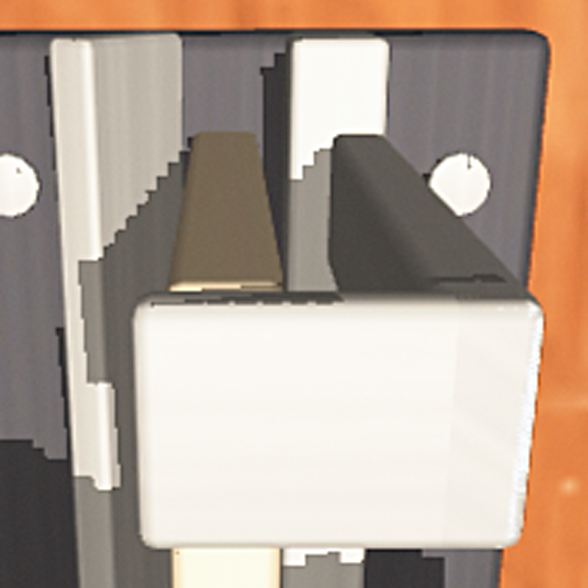

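Call:
jog_arm([
  {"linear": [0,0.02,0.07],"angular": [-0.04,0.2,-0.02]},
  {"linear": [0,0.01,0.06],"angular": [0,0.2,0]},
  {"linear": [0,0,0],"angular": [0,0,0]},
  {"linear": [0,0,0],"angular": [0,0,0]},
])

```text
clock: 21.58
tcp_pos: [0.5377, -0.2901, 0.0677]
orientation: [-126.6, 85.0, -130.2]
contact_force: [-0.6, -0.7, -1.8]
width: 0.108
```

```bash
python3 gt.py 2.5 0 0 -3
```

```text
clk 21.58 tile bottom [-2.4  1.4  2.2] yaw/tilt/roll [-0.14 -2.99  0.17] F [-0.6 -0.7 -1.8] T [ 0.13 -0.01 -0.01] qv 0.3 q [-32.  22. 100.  -6.  59. -26.] w 0.108
n 1 row lin [0.05, -0.028, 0.127] ang [-0.021, 0.001, -0.026] tot mm [ 2.  -1.1  5.1] deg [-0.14  0.   -0.18]
  via [ 0.543 -0.292  0.065]
```

Now back in x and down onto the floor.

Call:
jog_arm([
  {"linear": [0.02,-0.02,0.08],"angular": [0,0,0]},
  {"linear": [0.03,-0.01,0.05],"angular": [0,0,0]},
  {"linear": [0,0,0],"angular": [0,0,0]},
])

```text
clock: 21.83
tcp_pos: [0.5416, -0.2915, 0.0648]
orientation: [-126.8, 85.0, -130.4]
contact_force: [0.7, 0.5, -1.5]
width: 0.111
```

```bash
python3 gt.py 2.5 0 0 -3
```

```text
clk 21.83 tile bottom [ 1.5  0.3 -0.6] yaw/tilt/roll [-0.16 -2.98  0.22] F [ 0.7  0.5 -1.5] T [ 0.1  -0.04 -0.03] qv 0.5 q [-32.  23.  99.  -6.  59. -26.] w 0.111
n 1 row lin [-0.017, -0.004, 0.024] ang [-0.024, 0.002, -0.033] tot mm [-0.7 -0.2  1. ] deg [-0.16  0.01 -0.23]
  via [ 0.543 -0.292  0.065]
```

Call:
jog_arm([
  {"linear": [0.06,0,0.03],"angular": [0,0,0]},
  {"linear": [0.04,0,0.02],"angular": [0,0,0]},
  {"linear": [0,0,0],"angular": [0,0,0]},
])

```text
clock: 22.08
tcp_pos: [0.5421, -0.2916, 0.0651]
orientation: [-130.0, 84.9, -133.5]
contact_force: [0.3, -0.5, -1.5]
width: 0.111
```

```bash
python3 gt.py 2.5 0 0 -3
```

```text
clk 22.08 tile bottom [ 1.8  0.3 -0.3] yaw/tilt/roll [-0.13 -3.28  0.27] F [ 0.3 -0.5 -1.5] T [ 0.07 -0.03  0.01] qv 1.5 q [-32.  23.  99.  -6.  59. -26.] w 0.111
n 1 row lin [-0.01, -0.002, 0.012] ang [-0.016, -0.043, -0.041] tot mm [-0.4 -0.1  0.5] deg [-0.11 -0.29 -0.28]
  via [ 0.543 -0.292  0.065]
```

Call:
jog_arm([
  {"linear": [0,0,0],"angular": [0,0,0]},
  {"linear": [0,0,0],"angular": [0,0,0]},
  {"linear": [0,0,0],"angular": [0,0,0]},
  {"linear": [0,0,0],"angular": [0,0,0]},
  {"linear": [0,0,0],"angular": [0,0,0]},
], jaw=-0.4)

```text
clock: 22.5
tcp_pos: [0.5435, -0.2927, 0.0662]
orientation: [-126.9, 85.0, -130.6]
contact_force: [0.3, 0.2, 0.3]
width: 0.301
```

```bash
python3 gt.py 2.5 0 0 -3; python3 snap.py 23 wrist side
python3 - <<'E'
import cv2
c=cv2.imread("pics/side23.png")
cv2.imwrite("pics/s23.png",cv2.resize(c[130:260,270:400],None,fx=4.5,fy=4.5,interpolation=cv2.INTER_CUBIC))
E
```

```text
clk 22.5 tile bottom [ 3.5 -0.8  0.8] yaw/tilt/roll [-0.17 -3.02  0.17] F [0.3 0.2 0.3] T [0.07 0.01 0.01] qv 0.4 q [-32.  23.  99.  -6.  59. -26.] w 0.301
n 1 row lin [0.018, 0.024, -0.024] ang [-0.024, -0.005, -0.026] tot mm [ 0.7  1.  -0.9] deg [-0.17 -0.04 -0.18]
  via [ 0.543 -0.292  0.065]
```

View pics/wrist23.png

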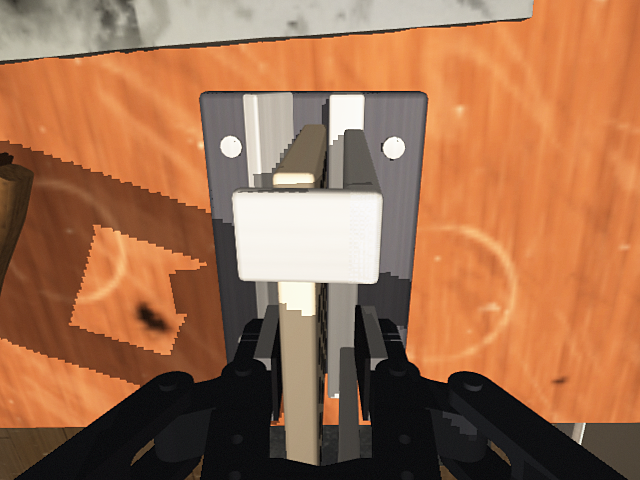

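View pics/s23.png

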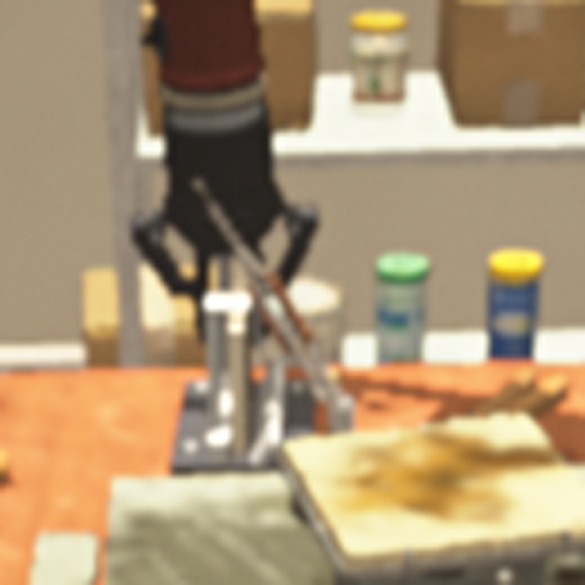

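Call:
jog_arm([
  {"linear": [0,0,0.1],"angular": [0,0,0]},
  {"linear": [0,0,0.1],"angular": [0,0,0]},
  {"linear": [0,0,0],"angular": [0,0,0]},
])

```text
clock: 22.85
tcp_pos: [0.5506, -0.293, 0.0653]
orientation: [-129.2, 84.9, -132.8]
contact_force: [-1.6, -0.3, 1.5]
width: 0.298
```

```bash
python3 gl.py 17 0 0 -3 0,0,0; python3 snap.py 24 wrist
```

```text
clk 22.85 bottom now mm [13.2 -7.9 53.3] yaw/tilt/roll [-0.17 -3.24 -3.99] F [-1.6 -0.3  1.5] T [-0.02  0.36  0.03] qv 0.1 q [-32.  24.  98.  -6.  60. -25.]
n 2 row lin [0.657, 0.133, 0.084] ang [-0.012, -0.018, 0.289] tot mm [52.4 11.6  6.8] deg [-0.16 -0.25  3.98]
  via [ 0.553 -0.29   0.039]
  via [ 0.555 -0.285  0.012]
```

View pics/wrist24.png

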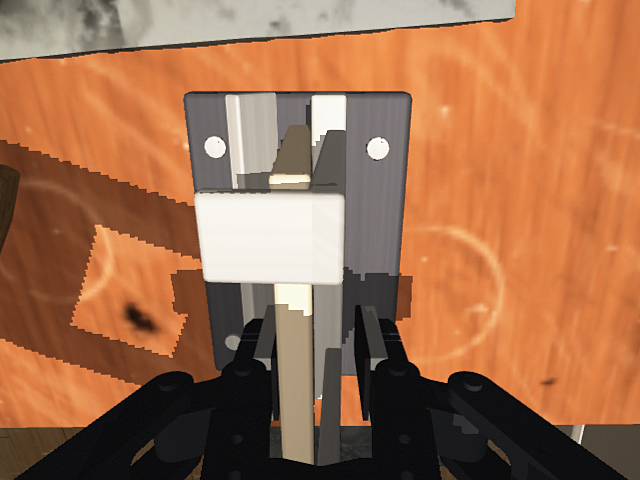

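Call:
jog_arm([
  {"linear": [0,0,0.1],"angular": [0,0,0]},
  {"linear": [0,0,0.06],"angular": [0,0,0]},
  {"linear": [0,0,0],"angular": [0,0,0]},
  {"linear": [0,0,0],"angular": [0,0,0]},
])

```text
clock: 23.23
tcp_pos: [0.5505, -0.2931, 0.065]
orientation: [-137.7, 84.2, -141.2]
contact_force: [-1.3, -0.1, -0.0]
width: 0.298
```

```bash
python3 gl.py 17 0 0 -3 0,0,0; python3 snap.py 25 wrist
```

```text
clk 23.2333 bottom now mm [13.1 -8.  53. ] yaw/tilt/roll [-0.13 -4.27 -3.89] F [-1.3 -0.1 -0. ] T [0.03 0.09 0.  ] qv 0.3 q [-32.  24.  97.  -6.  61. -25.]
n 2 row lin [0.651, 0.133, 0.094] ang [-0.006, -0.093, 0.283] tot mm [51.9 11.5  7.8] deg [-0.09 -1.27  3.89]
  via [ 0.552 -0.29   0.038]
  via [ 0.555 -0.285  0.012]
```

View pics/wrist25.png

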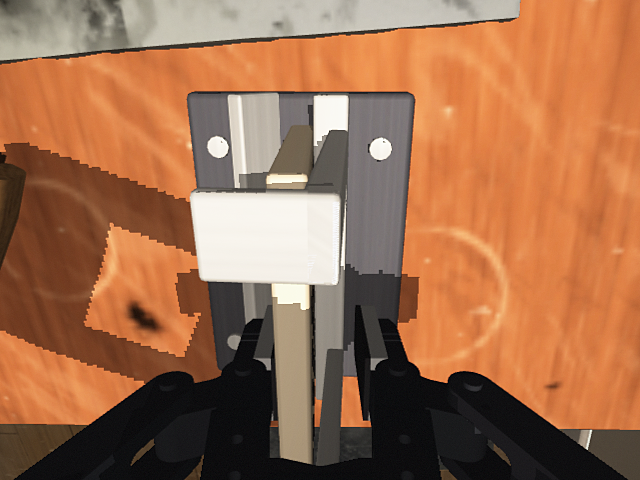

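Run:
```python
from h import *
from scipy.optimize import least_squares
import cv2
c,s=pickle.load(open("wrist25.pkl","rb"))
S=np.array([.5379,-.2843,.012]);R=tileR(-3.55,0)
pr=lambda p:proj(c,S+R@(np.array(p)/1e3))[0].round(1)
for xb,xt in((3,9),(3,3),(1,-3)):
    print(xb,xt,"P1",pr((xt-5,60,95)),pr((xt+5,60,95)),"P2",pr((xb-5,60,0)),pr((xb+5,60,0)))
for n,p in dict(clip1=(-8,62,112),clip2=(21.6,62,112),clip3=(-8,42,112),wall=(8,75,18),lip=(-20,75,18)).items(): print(n,pr(p))
im=cv2.imread("pics/wrist25.png");cv2.imwrite("pics/w25z.png",cv2.resize(im[80:290,180:390],None,fx=2.8,fy=2.8,interpolation=cv2.INTER_CUBIC))
```

```text
3 9 P1 [267.4 179.7] [310.5 180.4] P2 [294.9 127.5] [317.5 127.6]
3 3 P1 [241.9 179.4] [284.6 180. ] P2 [294.9 127.5] [317.5 127.6]
1 -3 P1 [216.5 179. ] [258.9 179.6] P2 [290.4 127.4] [313.  127.6]
clip1 [189.3 189.8]
clip2 [341.8 192.4]
clip3 [200.6 281.5]
wall [313.6  93.5]
lip [242.   93.5]
```

View pics/w25z.png

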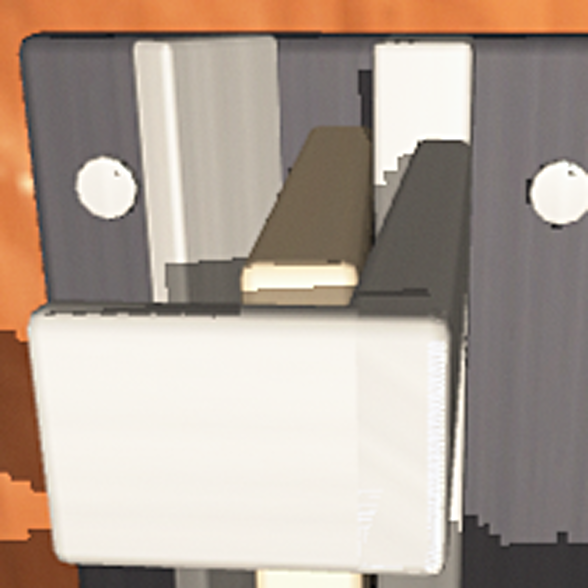

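Call:
jog_arm([
  {"linear": [0,0,0],"angular": [0,0,0]},
  {"linear": [0,0,0],"angular": [0,0,0]},
  {"linear": [0,0,0],"angular": [0,0,0]},
  {"linear": [0,0,0],"angular": [0,0,0]},
], jaw=0.1)

```text
clock: 23.62
tcp_pos: [0.5526, -0.2931, 0.0649]
orientation: [-135.4, 84.4, -138.9]
contact_force: [0.2, -0.3, -0.3]
width: 0.551
```

```bash
python3 gl.py 17 0 0 -3 0,0,0; python3 snap.py 26 wrist
python3 - <<'E'
import cv2
im=cv2.imread("pics/wrist26.png");cv2.imwrite("pics/w26z.png",cv2.resize(im[80:480,150:450],None,fx=1.5,fy=1.5,interpolation=cv2.INTER_CUBIC))
E
```

```text
clk 23.6167 bottom now mm [15.3 -7.9 52.9] yaw/tilt/roll [-0.13 -3.97 -3.93] F [ 0.2 -0.3 -0.3] T [ 0.04 -0.03  0.01] qv 0.5 q [-32.  24.  97.  -6.  61. -25.]
n 2 row lin [0.653, 0.132, 0.065] ang [-0.007, -0.071, 0.285] tot mm [52.  11.5  5.4] deg [-0.09 -0.98  3.92]
  via [ 0.554 -0.29   0.038]
  via [ 0.555 -0.285  0.012]
```

View pics/w26z.png

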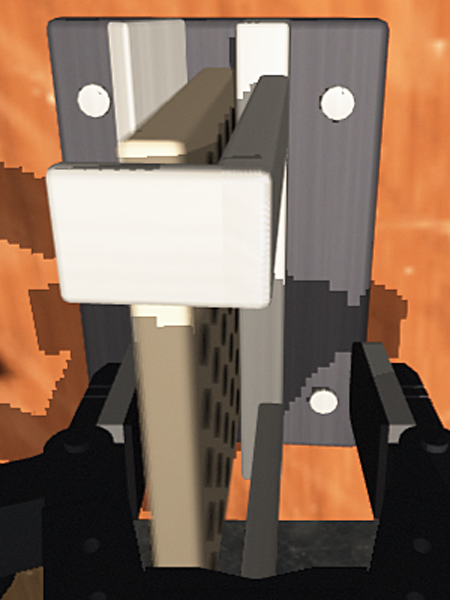

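```bash
python3 snap.py 27 wrist side
cat > fitu.py <<'E'
from h import *
import sys
def fu(name,obs):
    from scipy.optimize import least_squares
    c,s=pickle.load(open(name,"rb"))
    S=np.array([.5379,-.2843,.012]);R=tileR(-3.55,0)
    # obs: P1 front,back ; P2 front,back
    def m(q):
        x,y,z,yaw,t,r=q; Rt=Ro.from_euler('ZYX',[yaw,-t,r],degrees=True).as_matrix()
        P=np.array([(-5,60,95),(5,60,95),(-5,60,0),(5,60,0)])
        return proj(c,S+((P@Rt.T)+[x,y,z])/1e3@R.T)
    f_=lambda q:np.r_[(m(q)-obs).ravel(),q[2]*1,q[3]*1,q[5]*2]
    r=least_squares(f_,[2,0,0,0,0,0]); print("x y z yaw tilt roll",r.x.round(2),"res",f_(r.x).round(1))
E
python3 - <<'E'
import cv2
im=cv2.imread("pics/wrist27.png");cv2.imwrite("pics/w27z.png",cv2.resize(im[80:290,180:390],None,fx=2.8,fy=2.8,interpolation=cv2.INTER_CUBIC))
E
```

```text
(no output)
```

View pics/w27z.png

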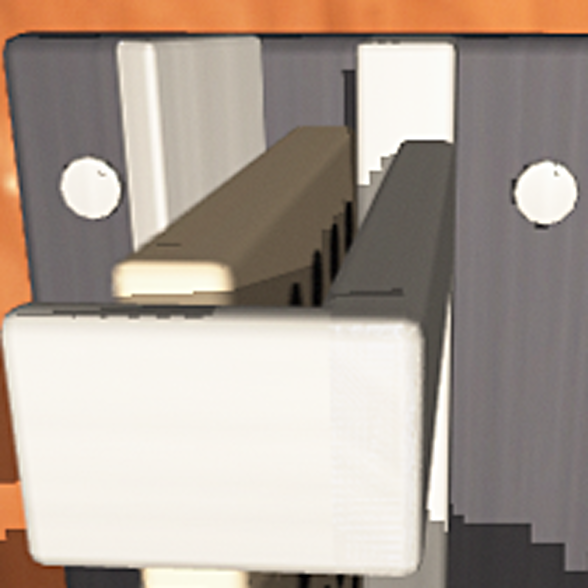

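Run:
```python
from fitu import *
Z=lambda L:np.array(L)/2.8+[180,80]
fu("wrist27.pkl",Z([(113,265),(233,267),(295,127),(352,128)]))
fu("wrist25.pkl",Z([(243,263),(357,265),(312,127),(370,128)]))
```

```text
x y z yaw tilt roll [ 0.66  0.89 -0.08 -0.05  0.47 -0.13] res [ 0.2  0.  -0.2  0.  -1.1  0.   1.1 -0.1 -0.1 -0.1 -0.3]
x y z yaw tilt roll [ 0.7   0.74 -0.67 -0.28 -4.51 -0.21] res [-1.2  0.4  1.2 -0.3 -1.   0.2  1.  -0.2 -0.7 -0.3 -0.4]
```

Call:
jog_arm([
  {"linear": [0,0,-0.08],"angular": [0,0,0]},
  {"linear": [-0.15,0,-0.07],"angular": [0,0,0]},
  {"linear": [-0.3,0,0],"angular": [0,0,0]},
  {"linear": [-0.3,0,0],"angular": [0,0,0]},
  {"linear": [0,0,0],"angular": [0,0,0]},
])

```text
clock: 24.18
tcp_pos: [0.5478, -0.2904, 0.0976]
orientation: [-136.3, 84.4, -139.9]
contact_force: [1.1, -0.4, 1.5]
width: 0.549
```

```bash
python3 gl.py 8 -5 170 0 0,0,0; python3 snap.py 28 wrist
python3 - <<'E'
import cv2
im=cv2.imread("pics/wrist28.png");cv2.imwrite("pics/w28z.png",cv2.resize(im[80:480,150:450],None,fx=1.5,fy=1.5,interpolation=cv2.INTER_CUBIC))
E
```

```text
clk 24.1833 bottom now mm [10.2 -5.4 85.6] yaw/tilt/roll [-0.13 -4.06 -3.88] F [ 1.1 -0.4  1.5] T [ 0.02 -0.04  0.  ] qv 0.6 q [-32.  21.  97.  -6.  64. -26.]
n 3 row lin [-0.702, -0.028, -0.052] ang [0.0, -0.197, 0.188] tot mm [-83.9  -5.3  -8.2] deg [ 0.01 -4.06  3.88]
  via [ 0.548 -0.29   0.126]
  via [ 0.547 -0.289  0.154]
  via [ 0.546 -0.29   0.182]
```

View pics/w28z.png

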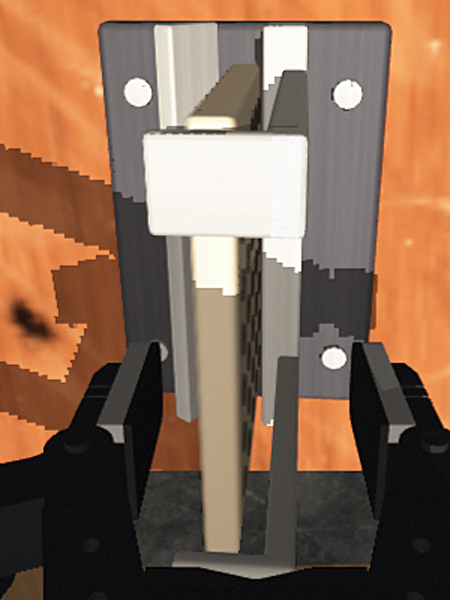

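Tile stands upright under both clips, fingers clear on both sides. Continue straight up.

Call:
jog_arm([
  {"linear": [-0.4,0,0],"angular": [0,0,0]},
  {"linear": [-0.6,0,0],"angular": [0,0,0]},
  {"linear": [-0.7,0,0],"angular": [0,0,0]},
  {"linear": [-0.8,0,0],"angular": [0,0,0]},
  {"linear": [-0.7,0,0],"angular": [0,0,0]},
  {"linear": [0,0,-0.4],"angular": [0,0,0]},
  {"linear": [0,0,0],"angular": [0,0,0]},
  {"linear": [0,0,0],"angular": [0,0,0]},
  {"linear": [0,0,0],"angular": [0,0,0]},
])

```text
clock: 24.98
tcp_pos: [0.5413, -0.2801, 0.2325]
orientation: [-136.1, 84.4, -139.6]
contact_force: [-0.1, 0.0, -0.0]
width: 0.547
```

```bash
python3 gl.py 8 -5 170 0 0,0,0; python3 snap.py 29 wrist side top
python3 - <<'E'
import cv2
im=cv2.imread("pics/wrist29.png");cv2.imwrite("pics/w29z.png",cv2.resize(im[80:400,180:450],None,fx=1.87,fy=1.87,interpolation=cv2.INTER_CUBIC))
im=cv2.imread("pics/side29.png");cv2.imwrite("pics/s29z.png",cv2.resize(im[130:260,270:400],None,fx=4.5,fy=4.5,interpolation=cv2.INTER_CUBIC))
E
```

```text
clk 24.9833 bottom now mm [  3.1   4.4 220.5] yaw/tilt/roll [-0.12 -4.   -3.86] F [-0.1  0.  -0. ] T [ 0.04 -0.04 -0.  ] qv 0.8 q [-31.  12.  93.  -5.  77. -26.]
n 2 row lin [0.632, -0.086, 0.094] ang [0.001, -0.291, 0.28] tot mm [50.5 -6.   8.4] deg [ 0.01 -4.01  3.86]
  via [ 0.543 -0.285  0.207]
  via [ 0.546 -0.29   0.182]
```

View pics/w29z.png

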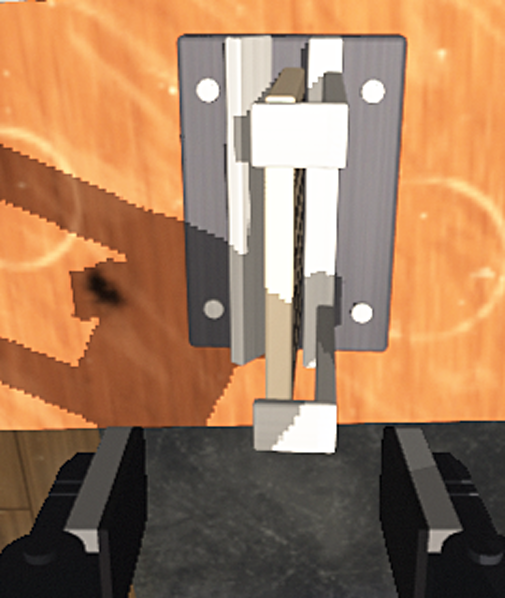

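View pics/s29z.png

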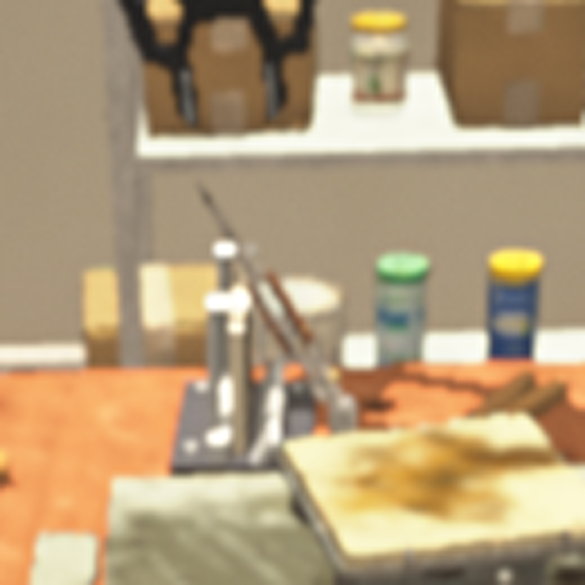

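View pics/top29.png

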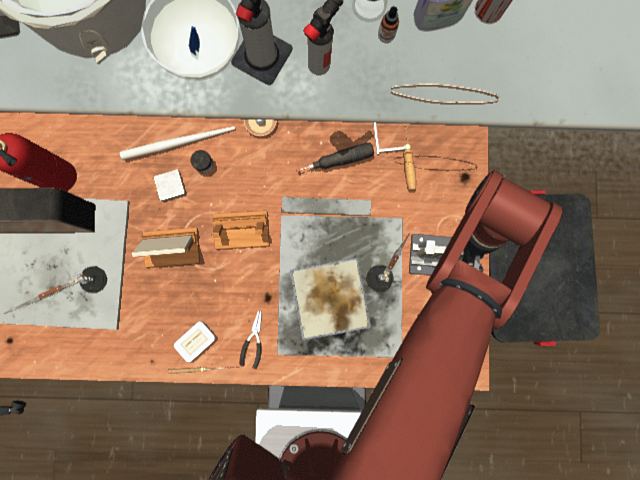

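Run:
```python
from fitu import *
Z=lambda L:np.array(L)/1.87+[180,80]
fu("wrist29.pkl",Z([(263,98),(302,98),(282,68),(305,69)]))
from plant import arm
print(arm.read_state()["clock"], arm.hand_in())
```

```text
x y z yaw tilt roll [ 1.34  0.55  0.13 -0.03  0.26 -0.05] res [ 2.2 -0.  -2.2  0.1 -0.   0.2 -0.  -0.3  0.1 -0.  -0.1]
the job is handed in; nothing more can be done
25.1333 None
```

The holed tile is standing upright in the slot beneath both clips, and I handed the job in at 25.1 s with the gripper clear above it.

**What I did:** I gripped the tile at its top middle and drew it out of the cradle along its own z. I put its lower edge into the slot leaning back about 25°, swung it upright under the clips, let go, and lifted away.

**What went wrong on the way:**
- **Collision with the iron:** On the way to the holder, the tile hit the upright soldering iron and turned about 60° in the grip. The iron and its stand looked unmoved in the later pictures.
- **Mending the grip:** I turned the tile most of the way back by pushing it against the outer side of a clip, pressing on the clips with about 30 N. I squared it the rest of the way on the slot floor before the swing.
- **After release:** Leaned back against the posts at about 4.5°, the tile rocked forward to stand flat. It stands free on its lower edge and is not resting on the posts.

**Last checks:**
- The final wrist-camera fit put the tile 0.6 mm off centre along the slot, tilted 0.3° and rolled less than 0.1°.
- The wrist force was about 0 N.
- The plain tile is still in its cradle.
- The fit left about 2 px of error in the tile's apparent thickness. The top camera disagreed with the wrist camera by about 3–4 mm in x, for both the tile and the holder.

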